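Rack the border tiles and draw the rack tight

ROBOT

A 6-joint arm with a two-finger parallel gripper is mounted at the origin on the work surface. World frame = base frame: x ahead of the robot, y to its left, z up, the work surface at z = 0. Lengths are in m, angles in rad, forces in N, time in s.
With the tool pointing down it reaches from about 0.35 to 0.85 m from the base axis. Payload 8.1 kg.
Tool frame: the origin (TCP) lies at the centre of the arm's flange, where the gripper is bolted on; the fingertips stand 186 mm ahead of it and the grasp point (between the pads) lies 167 mm ahead of it; z points along the fingers, y is the line along which they close (so a half turn about z gives the same grasp; the last joint's range is limited). The gripper opens to 93 mm and grips with 3 to 60 N. Pads are 15 mm wide; open, the fingers measure 128 mm over their backs; the gripper's body (75 mm by 188 mm) begins 65 mm behind the grasp point.
Start: joints at [-1.241, 0.13, 1.488, -0, 1.523, -0.085], TCP at [0.242, -0.549, 0.405] pointing down, gripper open.
Joint ranges: [-2.96, 2.96], [-0.89, 2.26], [0.02, 2.5], [-1.34, 4.48], [0, 2.73], [-2.66, 2.66]. Speed limits (rad/s): [2.39, 2.39, 2.79, 3.14, 3.14, 3.14].

INTERFACE

Orientations are given as a rotation vector (axis times angle).
In Python, from plant import read_state, read_camera, camera_params, robot gives the robot as it stands.
- The arm moves only by the tool carry_out, never from a script. Its argument "targets" is a list of rows, each an object of numbers: "hand": the opening in per cent of the stroke, from 0 (shut) to 100 (fully open); "x", "y", "z": the shift along the tool's x, y, z in m; "ax", "ay", "az": the turn, a rotation vector about the tool's x, y, z in rad. In form: [{"hand": .., "x": .., "y": .., "z": .., "ax": .., "ay": .., "az": ..}, ...]. A call has 1 to 8 rows; each row is the pose to reach, as a shift and turn from the pose commanded when the call began, along the tool's axes at that moment; what a row does not reach only later rows make up. A row lasts 1/8 s, in which the tool goes at most 62.5 mm and 10.7 degrees, less where a joint would pass 70% of its speed; a pose out of reach is approached as far as the arm can. A call with a gripper value outside its range is refused whole. The fingers move at their own pace and stop on an object; "newtons" is the grip in N (left out, the last holds). Time passes only in rows, so rows that repeat a pose let the fingers close. It gives the time, the measured TCP pose, the force, the opening and the grip force at its end, in the units of the state.
- read_state(): the state, without advancing time (a new reading comes with each control period).
- read_camera(name): name is "scene" or "top"; returns (picture, depth): 384x512x3 uint8, blue, green, red; 384x512 float32, m along the optical axis (not along the pixel's ray), 0 where there is no reading.
- camera_params(name): a dict with "fx", "fy", "cx", "cy" (pixels), "position" and "rotation" of the camera in the world. Camera axes: x right, y up, looking along -z (the intrinsics and any distortion apply to the point x, -y, -z); pixel columns grow to the right and rows downward; lengths in m; the calibration is good to about 2 mm. A picture is of the moment at which its call begins. camera_params takes no time and is no camera call.
- robot.close_job(): hands the job in; it is judged then, once.
The state is a dict: "t": time; "q": joint angles; "dq": joint speeds; "joint_torque": joint torques, N m; "tool_pos": TCP position; "orientation": TCP orientation; "force": force on the tool from outside, world axes, zero at the start; "wrist_torque": the same for the moment, N m; "opening": finger opening in m; "gripper_force": force on a finger pad.
Only numpy, scipy, OpenCV 4.12 (cv2) and the standard library are available. Lean on these libraries where they do the work, as an engineer would, in place of code of your own. Each camera call takes 0.05 s, during which the arm holds its last target. There are 200 camera calls.

TASK

Stand every border tile, those lying on the bench and the one on the spinning turntable, on its short end in the slotted curing rack, one to a slot. Once all of them stand in the rack, turn the turnbuckle at the rack's side until it is fully tight and both end cheeks are home against the rack's base. Do not knock over any of the cans and ladle pots.

Things in the scene. Friction and masses are not known exactly. Their poses are not given: they have to be found in the camera images.
- tile_a: Cement border tile, a plain grey slab with a terracotta pattern on one face, 150 mm long (its x) x 60 mm wide (its y) x 20 mm thick (its z, positive to the patterned face), about 0.3 to 0.5 kg; origin at its centre. All tiles are alike, either face and either end will do. Lies flat on the table at the start, or is absent.
- tile_b: Cement border tile, a plain grey slab with a terracotta pattern on one face, 150 mm long (its x) x 60 mm wide (its y) x 20 mm thick (its z, positive to the patterned face), about 0.3 to 0.5 kg; origin at its centre. All tiles are alike, either face and either end will do. Lies flat on the table at the start, or is absent.
- tile_c: Cement border tile, a plain grey slab with a terracotta pattern on one face, 150 mm long (its x) x 60 mm wide (its y) x 20 mm thick (its z, positive to the patterned face), about 0.3 to 0.5 kg; origin at its centre. All tiles are alike, either face and either end will do. Lies flat on the table at the start, or is absent.
- tile_d: Cement border tile, a plain grey slab with a terracotta pattern on one face, 150 mm long (its x) x 60 mm wide (its y) x 20 mm thick (its z, positive to the patterned face), about 0.3 to 0.5 kg; origin at its centre. All tiles are alike, either face and either end will do. Lies flat on the turntable's wheel at the start (its underside 62 mm above the table); always present.
- turntable: Decorating turntable fixed to the table; origin on the table under its axis. It carries an aluminium wheel of 170 mm diameter, top 62 mm above the table, that spins quite freely about the vertical with any touch.
- rack: Curing rack, fixed; origin on the table under the middle of its wooden base (200 mm along x, 90 mm along y, 20 mm high). Five steel dividers (8 mm thick, 76 mm along y, reaching 60 mm above the base along their slope) form four slots in a row along x; rails along both y sides, up to 89 mm above the table, leave 76 mm between them. The dividers lean 0.30 rad, tops towards the rack's +x. A turnbuckle runs 135 mm to its -y side.
- slot0 (a point): Middle of the floor of slot 0, at the rack's -x end, 20 mm above the table. Each slot has a clear gap of 27 mm square to the leaning dividers. A tile on its short end, 60 mm width along the rack's y, leans there on the +x divider, 0.30 to 0.42 rad from vertical towards the rack's +x, its centre 90 to 98 mm above the table.
- slot1 (a point): Middle of the floor of slot 1, 36.6 mm from slot 0 along the rack's +x, 20 mm above the table, like slot 0.
- slot2 (a point): Middle of the floor of slot 2, 73.2 mm from slot 0 along the rack's +x, 20 mm above the table, like slot 0.
- slot3 (a point): Middle of the floor of slot 3, 109.8 mm from slot 0 along the rack's +x, 20 mm above the table, like slot 0.
- turnbuckle (a joint): Turn in rad of the turnbuckle's middle body about its axis (parallel to the rack's x): 0 slack, 12.57 fully tight (hard stop); starts at 0 to 1.5. It grows when the top of the body moves towards the rack (its +y). Left- and right-hand threads draw both rods and cheeks in together, 1.91 mm each per rad. It stays where left and takes about 0.1 Nm. At 0 one of its four spokes points straight up.
- turnbuckle_mid (a point): Middle of the turnbuckle's body (100 mm long, 30 mm diameter), on its axis 80 mm above the table. Here it carries four round spokes, 12 mm thick, square to the axis, 90 degrees apart, tips 58 mm from the axis; they can be pushed round from above with shut fingertips. Posts that hold the rods, 99 mm high, stand 124 to 138 mm from here along the axis when slack, 24 mm nearer when tight.
- cheek_near (a joint): Travel in m of the wooden end cheek (12 mm thick, top 53 mm above the table) on the rack's -x side: 0 with a 25 mm gap to the rack's base, 0.024 home against it (drawn by the turnbuckle).
- cheek_far (a joint): The same for the cheek on the rack's +x side.
- can_white: Closed-looking paint can with a red band, upright, loose, origin at the centre of its underside: 74 mm diameter, 100 mm high, white paint, stick to 160 mm. Leave it.
- can_ochre: Closed-looking paint can with a red band, upright, loose, origin at the centre of its underside: 74 mm diameter, 100 mm high, yellow paint, stick to 160 mm. Leave it.
- can_green: Closed-looking paint can with a red band, upright, loose, origin at the centre of its underside: 80 mm diameter, 110 mm high, green paint, stick to 170 mm. Leave it.
- can_small: Closed-looking paint can with a red band, upright, loose, origin at the centre of its underside: 52 mm diameter, 50 mm high, no stick. Leave it.
- ladle_a: Ladle pot, 60 mm diameter, 45 mm high, wooden handle along its +x reaching 117 mm from its centre, upright, loose; origin at the centre of its underside. Leave it.
- ladle_b: Ladle pot, 60 mm diameter, 45 mm high, wooden handle along its +x reaching 117 mm from its centre, upright, loose; origin at the centre of its underside. Leave it.
Things that resemble listed ones, but are neither listed nor needed, are in the scene too. What is shaped like the tile_b but turquoise is not meant.

How it is judged:
By the outcome, as a careful person would: the job done as asked, in the order asked, and still so for the second after the job is handed in, with the robot touching nothing.
Of tile_a, tile_b, tile_c only 2 to 3 are there at a start; the rules pass over those that are not, and their reading is None.
At some moment in a run one of tile_a, tile_b, tile_c, tile_d may be knocked a few centimetres aside while the robot is not near it.
It also fails if it takes over 208 s, if anything falls off the work surface, if the arm or the gripper's body presses on something with over 40 N, if the wrist force passes 120 N, or if a joint passes its speed limit or range.

## Working session

There is one attempt and no reset: what is moved stays moved. The work goes in short steps, Python scripts to look and compute and a tool call to move; the robot and the scene stay as the last step left them, time stands still between calls to the robot, and variables do not carry over. Pictures are saved under pics/ and viewed, at most 14 in all, crops included, and the job is handed in when it is done.

Besides the shell and the picture viewer there is one more tool, called after "Emit:" by a JSON object that holds its "method" and its "body", one argument or row to a line. carry_out: Moves the arm, as the interface text tells. Its arguments: {"type":"object","properties":{"targets":{"type":"array","items":{"type":"object","properties":{"hand":{"type":"number"},"x":{"type":"number"},"y":{"type":"number"},"z":{"type":"number"},"ax":{"type":"number"},"ay":{"type":"number"},"az":{"type":"number"}}}},"newtons":{"type":"number"}},"required":["targets"]}

```bash
ls; mkdir -p pics
cat > h.py <<'E'
import numpy as np,cv2
from scipy.spatial.transform import Rotation as R
from plant import read_state,read_camera,camera_params,robot
def grab(n,tag):
    p,d=read_camera(n); np.savez(f'pics/{tag}.npz',p=p,d=d); return p,d
def world(n,d):
    c=camera_params(n); h,w=d.shape
    u,v=np.meshgrid(np.arange(w),np.arange(h))
    K=np.array([[c['fx'],0,c['cx']],[0,c['fy'],c['cy']],[0,0,1.]])
    dist=np.array(c.get('distortion',c.get('dist',np.zeros(5))),float).ravel()
    q=cv2.undistortPoints(np.stack([u,v],-1).reshape(-1,1,2).astype(float),K,dist).reshape(h,w,2)
    P=np.stack([q[...,0]*d,-q[...,1]*d,-d],-1)
    r=np.array(c['rotation'],float); r=r if r.shape==(3,3) else (R.from_quat(r).as_matrix() if r.size==4 else R.from_rotvec(r).as_matrix())
    W=P@r.T+np.array(c['position']); W[d==0]=np.nan
    return W
E
python3 - <<'E'
from h import *
print(read_state())
for n in('top','scene'):
    print(camera_params(n))
    p,d=grab(n,n+'0'); cv2.imwrite(f'pics/{n}0.png',cv2.resize(p,(800,600),interpolation=cv2.INTER_CUBIC))
    W=world(n,d); print(W[::96,::128].round(3).tolist())
E
```

```text
pics
{'t': 0.0, 'q': array([-1.24136860e+00,  1.31160242e-01,  1.48928405e+00,  7.85082167e-06,
        1.52299909e+00, -8.53892541e-02]), 'dq': array([-1.47611703e-04,  4.08835675e-04, -9.80031309e-04, -3.39848340e-05,
        2.29105466e-03, -6.68697289e-04]), 'joint_torque': array([ 1.79217259e-03, -5.59849298e+01, -4.91757309e+01,  7.69376848e-02,
        3.58396349e-02, -1.09531918e-04]), 'tool_pos': array([ 0.24176617, -0.54888242,  0.40368507]), 'orientation': array([-3.07246316e+00, -6.46552234e-01,  3.41418510e-04]), 'force': array([ 0.6884174 , -0.13924039, -0.22519104]), 'wrist_torque': array([-0.04089699,  0.01210836,  0.00318665]), 'gripper_force': 0.0, 'opening': 0.09286900241925354}
{'fx': 381.07517532377364, 'fy': 381.07517532377364, 'cx': 255.26049500991385, 'cy': 191.19501033704276, 'position': array([0.25554544, 0.08604915, 1.62664997]), 'rotation': array([ 0.10364582, -0.08966046, -1.57708268])}
[[[1.869, 1.823, -0.758], [1.843, 0.946, -0.736], [1.842, 0.091, -0.754], [1.83, -0.765, -0.754]], [[1.192, 1.769, -0.753], [0.887, 0.661, 0.006], [0.846, 0.093, 0.094], [0.876, -0.473, 0.0]], [[0.558, 1.718, -0.746], [0.455, 0.64, 0.026], [0.454, 0.097, -0.007], [0.448, -0.451, 0.002]], [[-0.035, 1.677, -0.752], [0.056, 0.629, 0.019], [0.102, 0.096, 0.412], [0.135, -0.213, 0.689]]]
{'fx': 394.29581330302756, 'fy': 394.29581330302756, 'cx': 259.04340716940027, 'cy': 197.51790755466453, 'position': array([ 1.31537375, -0.66627576,  0.82514946]), 'rotation': array([0.9199077 , 0.42074929, 0.74869666])}
[[[-2.369, 0.113, 0.464], [0.161, -0.106, 0.682], [-1.832, 2.181, 0.31], [-0.415, 2.154, 0.423]], [[-0.747, -0.359, 0.247], [-0.043, -0.075, 0.349], [-0.485, 0.947, -0.012], [-0.289, 2.151, -0.261]], [[0.296, -0.59, 0.321], [0.01, -0.177, 0.004], [0.373, 0.167, 0.017], [0.775, 0.382, 0.106]], [[0.249, -0.681, 0.022], [0.474, -0.415, 0.001], [0.826, -0.24, 0.143], [0.97, 0.108, 0.0]]]
```

View pics/top0.png

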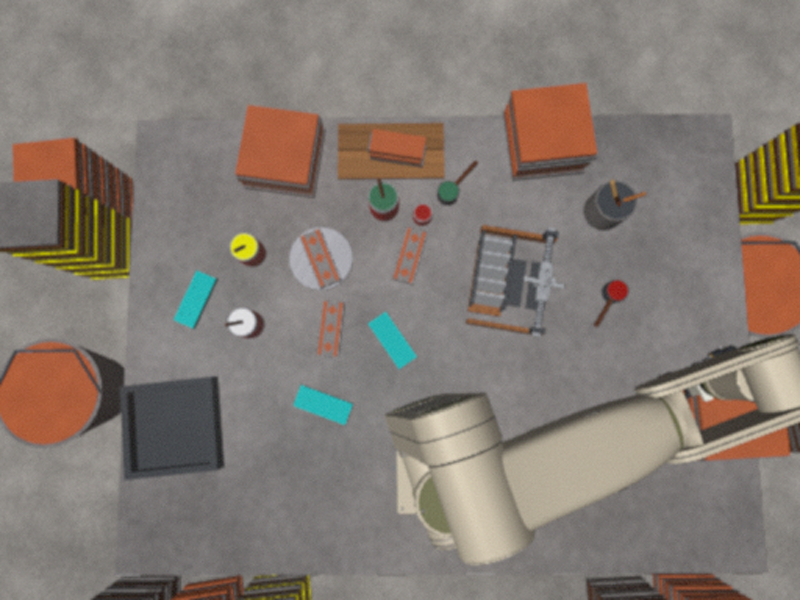

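View pics/scene0.png

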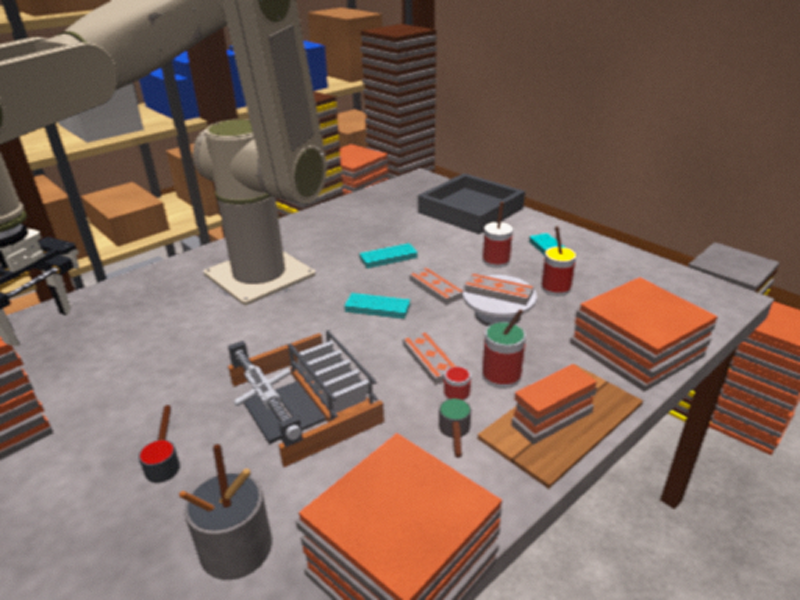

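The top view (800×600) shows a grey/terracotta tile at (410,256), one at (330,328), and one on the wheel at (322,258). The rack is at (495,278) with its turnbuckle at (543,280). Lookalikes to avoid: turquoise slabs at (195,300), (392,340) and (323,404), and the stacked tiles at (398,146).

```bash
cat > m.py <<'E'
from h import *
def rect(W,m):
    pts=W[m][:,:2].astype(np.float32); 
    (c,s,a)=cv2.minAreaRect(pts); return np.round(c,4),np.round(s,3),round(a,1),len(pts),W[m][:,2].mean().round(3)
def tile(W,u,v,z,r=32,tol=0.008):
    m=np.zeros(W.shape[:2],bool); m[max(0,v-r):v+r,max(0,u-r):u+r]=1
    m&=np.abs(W[...,2]-z)<tol
    n,l,st,_=cv2.connectedComponentsWithStats(m.astype(np.uint8)); k=l[v,u]
    return rect(W,(l==k))
E
python3 - <<'E'
from m import *
f=np.load('pics/top0.npz');p,d=f['p'],f['d'];W=world('top',d)
for u,v,z in((262,164,.02),(211,210,.02),(206,165,.082)):
    print(W[v,u],tile(W,u,v,z))
m=np.zeros(d.shape,bool);m[140:200,180:232]=1;m&=abs(W[...,2]-.062)<.008;print('wheel',rect(W,m))
# rack ortho map
q=W[130:225,285:375].reshape(-1,3)
for lo,hi,n in((.045,.058,'cheek'),(.08,.1,'posts/rails'),(.1,.15,'spokes')):
    s=q[(q[:,2]>lo)&(q[:,2]<hi)];print(n,len(s),s.min(0),s.max(0),cv2.minAreaRect(s[:,:2].astype(np.float32)))
c=cv2.resize(p[130:225,110:375],(800,287),interpolation=cv2.INTER_CUBIC)
c2=cv2.resize(p[135:220,290:370],(565,600),interpolation=cv2.INTER_CUBIC)
cv2.imwrite('pics/c1.png',c2)
z=cv2.resize(p[130:250,180:290],(550,600),interpolation=cv2.INTER_CUBIC);cv2.imwrite('pics/c2.png',z)
# cans
for n,u,v in(('green',384,198),('small',422,214),('ladleg',448,190),('yellow',243,246),('white',241,322),('ladler',616,290)):
    u=int(u*.64);v=int(v*.64);print(n,W[v,u].round(3))
E
```

```text
[0.57014176 0.0698218  0.02581518] (array([0.5739, 0.0676]), array([0.064, 0.15 ]), 74.2, 461, np.float64(0.021))
[0.37608214 0.28790488 0.01518565] (array([0.3758, 0.2861]), array([0.061, 0.15 ]), 83.6, 489, np.float64(0.021))
[0.55821127 0.3021164  0.07659767] (array([0.5579, 0.3078]), array([0.152, 0.06 ]), 22.3, 516, np.float64(0.083))
wheel (array([0.5611, 0.3076]), array([0.168, 0.166]), 44.8, 725, np.float64(0.063))
cheek 424 [ 0.35197678 -0.32604258  0.04500069] [ 0.6493657  -0.08068714  0.05795816] ((0.500627338886261, -0.20240634679794312), (0.20450375974178314, 0.269319087266922), 79.44578552246094)
posts/rails 682 [ 0.34545743 -0.32121459  0.08001015] [ 0.62968882 -0.09047955  0.09994851] ((0.4991464912891388, -0.2117275595664978), (0.2220858633518219, 0.28679555654525757), 79.93959045410156)
spokes 59 [ 0.35297056 -0.31695172  0.1002221 ] [ 0.62233189 -0.23193463  0.14526522] ((0.4900643825531006, -0.2641584575176239), (0.06353429704904556, 0.26925748586654663), 78.90764617919922)
green [0.71  0.138 0.119]
small [0.686 0.035 0.049]
ladleg [ 0.754 -0.035  0.04 ]
yellow [0.585 0.504 0.116]
white [0.387 0.504 0.113]
ladler [ 0.471 -0.479  0.049]
```

View pics/c1.png

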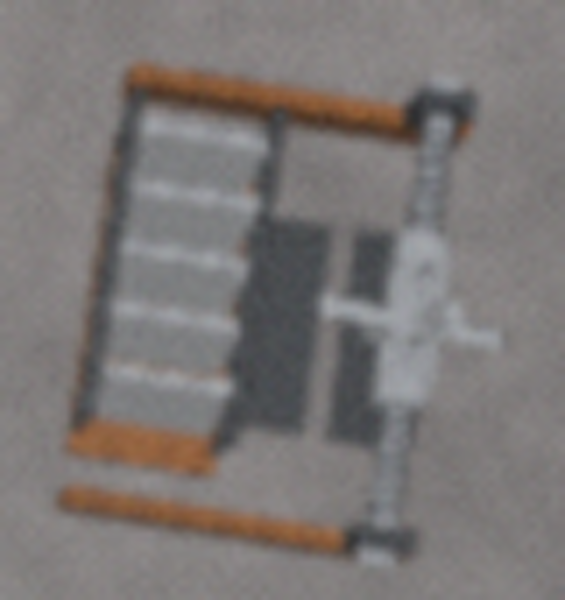

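View pics/c2.png

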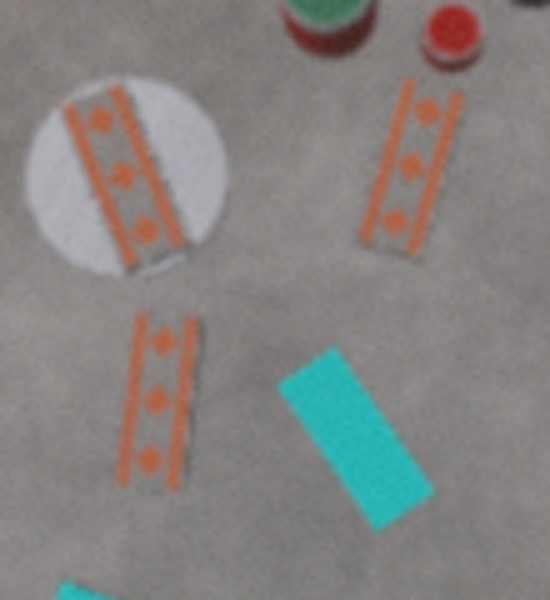

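The crops confirm that the two bench tiles and the wheel tile are grey with a terracotta pattern, and their sizes measure right (150×60, z .021 and .083). The rack's long axis is about −10° from world x. The small can and green can sit beside tile A's far end, so I'll grasp at the near end. Next I fit the rack more closely.

```bash
cat > rack.py <<'E'
from h import *
def fitrack(names):
    for cam,tag in names:
        f=np.load(f'pics/{tag}.npz');p,d=f['p'].astype(int),f['d'];W=world(cam,d)
        near=(np.hypot(W[...,0]-.5,W[...,1]+.2)<.2)
        wood=(p[...,2]-p[...,0]>45)&near
        c=W[wood&(W[...,2]>.04)&(W[...,2]<.066)]
        rail=W[near&~wood&(W[...,2]>.080)&(W[...,2]<.098)]
        for yaw in(-.17,-.18,-.19):
            M=np.array([[np.cos(yaw),-np.sin(yaw)],[np.sin(yaw),np.cos(yaw)]])
            a=c[:,:2]@M; b=rail[:,:2]@M
            print(cam,yaw,'wood x hist')
            h,e=np.histogram(a[:,0],bins=np.arange(.36,.7,.006)); print([(round(x+.003,3),int(n)) for x,n in zip(e,h) if n>2])
            h,e=np.histogram(b[:,1],bins=np.arange(-.24,.1,.006)); print('rail y',[(round(x+.003,3),int(n)) for x,n in zip(e,h) if n>2])
fitrack([('top','top0')])
E
python3 rack.py
python3 - <<'E'
from h import *
f=np.load('pics/top0.npz');p,d=f['p'].astype(int),f['d'];W=world('top',d)
# line fits: right rail of rack by pixel (turnbuckle body/rods), left rail: read pixel crop -> (290+u/7.06,135+v/7.06)
def at(u,v):
    U,V=290+u/7.06-.43,135+v/7.06-.43; w=W[int(V)-1:int(V)+3,int(U)-1:int(U)+3].reshape(-1,3); return w[np.nanargmax(w[:,2])].round(4)
for n,u,v in(('Lrail top',132,110),('Lrail mid',108,270),('Lrail bot',85,415),('Rrail top',272,130),('body top',425,240),('body bot',398,398),('rod hi',435,140),('rod lo',383,520),('cheek+ l',135,75),('cheek+ r',400,115),('cheek- l',65,498),('cheek- r',340,538)):print(n,at(u,v))
E
```

```text
top -0.17 wood x hist
[(np.float64(0.393), 19), (np.float64(0.399), 56), (np.float64(0.405), 30), (np.float64(0.651), 53), (np.float64(0.657), 56), (np.float64(0.663), 18)]
rail y [(np.float64(-0.213), 5), (np.float64(-0.207), 23), (np.float64(-0.201), 58), (np.float64(-0.195), 79), (np.float64(-0.189), 90), (np.float64(-0.183), 52), (np.float64(-0.177), 18), (np.float64(-0.171), 3), (np.float64(-0.165), 6), (np.float64(-0.153), 4), (np.float64(-0.105), 33), (np.float64(-0.099), 62), (np.float64(-0.093), 9), (np.float64(-0.087), 8), (np.float64(-0.081), 7), (np.float64(-0.075), 8), (np.float64(-0.069), 8), (np.float64(-0.063), 12), (np.float64(-0.057), 10), (np.float64(-0.051), 11), (np.float64(-0.045), 8), (np.float64(-0.039), 7), (np.float64(-0.033), 10), (np.float64(-0.027), 9), (np.float64(-0.021), 40), (np.float64(-0.015), 56)]
top -0.18 wood x hist
[(np.float64(0.393), 13), (np.float64(0.399), 56), (np.float64(0.405), 36), (np.float64(0.651), 43), (np.float64(0.657), 57), (np.float64(0.663), 27)]
rail y [(np.float64(-0.207), 6), (np.float64(-0.201), 27), (np.float64(-0.195), 64
[... 1153 characters left out ...]
 (np.float64(-0.063), 7), (np.float64(-0.057), 9), (np.float64(-0.051), 11), (np.float64(-0.045), 10), (np.float64(-0.039), 11), (np.float64(-0.033), 8), (np.float64(-0.027), 7), (np.float64(-0.021), 9), (np.float64(-0.015), 9), (np.float64(-0.009), 51), (np.float64(-0.003), 44)]
Lrail top [ 0.6089 -0.1185  0.0947]
Lrail mid [ 0.5256 -0.104   0.0965]
Lrail bot [ 0.4398 -0.0941  0.0954]
Rrail top [ 0.5957 -0.2042  0.0939]
body top [ 0.536  -0.2827  0.0979]
body bot [ 0.4499 -0.271   0.0995]
rod hi [ 0.599  -0.2984  0.0937]
rod lo [ 0.3686 -0.2461  0.1085]
cheek+ l [ 0.6263 -0.1234  0.0918]
cheek+ r [ 0.6142 -0.2851  0.0828]
cheek- l [ 0.3863 -0.0807  0.0574]
cheek- r [ 0.3591 -0.2411  0.0735]
```

Emit:
{"method": "carry_out", "body": {
  "targets": [
    {"hand": 100,"z": -0.06},
    {"hand": 100,"z": -0.08}
  ]
}}

```text
schema error: expected keys hand, x, y, z, ax, ay, az
```

Run:
```python
from h import *
f=np.load('pics/top0.npz');p,d=f['p'].astype(int),f['d'];W=world('top',d)
near=(np.hypot(W[...,0]-.5,W[...,1]+.2)<.2)
wood=(p[...,2]-p[...,0]>45)&near&(W[...,2]>.04)&(W[...,2]<.066)
yaw=-.18
def loc(P,yaw=yaw):
    M=np.array([[np.cos(yaw),-np.sin(yaw)],[np.sin(yaw),np.cos(yaw)]]);return P[:,:2]@M
c=W[wood];a=loc(c)
for s in (a[:,0]<.45,a[:,0]>.6):
    k=np.polyfit(a[s,1],a[s,0],1);print('cheek',a[s].mean(0),np.median(a[s],0),'yaw corr(-atan slope)',-k[0],c[s,2].mean())
b=W[near&~wood&(W[...,2]>.08)&(W[...,2]<.098)];b=loc(b)
for lo,hi in((-.106,-.088),(-.02,-.003),(-.215,-.165)):
    s=(b[:,1]>lo)&(b[:,1]<hi);k=np.polyfit(b[s,0],b[s,1],1);print('rail',b[s].mean(0),'yaw corr',k[0],s.sum())
# divider tops: pixels along slot centre; profile of brightness & z vs rack x
m=near;q=W[m];l=loc(q);g=p.sum(2)[m]
s=(l[:,1]>-.085)&(l[:,1]<-.025)&(q[:,2]>.02)
for x in np.arange(.43,.64,.005):
    t=s&(abs(l[:,0]-x)<.0025)
    if t.sum():print(round(x-.528,3),t.sum(),g[t].mean().round(),q[t,2].mean().round(3),q[t,2].max().round(3))
s=read_state();print(s['q'],s['tool_pos'])
```

```text
cheek [ 0.40084172 -0.09043863] [ 0.40050531 -0.09081232] yaw corr(-atan slope) -0.013020010773857683 0.05377203250813064
cheek [ 0.65626604 -0.09139831] [ 0.65603235 -0.09138895] yaw corr(-atan slope) -0.0006758950579884638 0.05270311563944823
rail [ 0.53881379 -0.09498097] yaw corr 0.0013670531414624269 102
rail [ 0.54042871 -0.01208937] yaw corr 0.001445190134502465 98
rail [ 0.52640861 -0.1872182 ] yaw corr 0.008427128010973752 328
-0.098 9 317.0 0.024 0.028
-0.093 10 305.0 0.025 0.029
-0.088 10 306.0 0.024 0.025
-0.083 11 316.0 0.025 0.032
-0.078 14 340.0 0.025 0.03
-0.073 22 371.0 0.033 0.044
-0.068 26 379.0 0.05 0.063
-0.063 23 379.0 0.064 0.078
-0.058 24 416.0 0.078 0.09
-0.053 15 455.0 0.08 0.084
-0.048 1 431.0 0.075 0.075
-0.043 2 406.0 0.025 0.027
-0.038 18 381.0 0.029 0.036
-0.033 27 379.0 0.043 0.059
-0.028 24 378.0 0.06 0.073
-0.023 24 394.0 0.073 0.087
-0.018 23 451.0 0.081 0.09
-0.013 4 444.0 0.079 0.082
-0.003 12 414.0 0.027 0.036
0.002 26 380.0 0.039 0.049
0.007 25 378.0 0.054 0.065
0.012 34 388.0 0.071 0.086
0.017 17 447.0 0.08 0.087
0.022 8 453.0 0.079 0.086
0.032 3 419.0 0.029 0.034
0.037 23 396.0 0.032 0.046
0.042 32 379.0 0.048 0.063
0.047 25 381.0 0.063 0.074
0.052 28 418.0 0.078 0.086
0.057 13 459.0 0.081 0.087
0.072 18 404.0 0.032 0.04
0.077 32 379.0 0.044 0.059
0.082 30 379.0 0.061 0.079
0.087 24 397.0 0.075 0.084
0.092 20 455.0 0.081 0.084
0.097 4 451.0 0.077 0.08
[-1.24138854e+00  1.31066889e-01  1.48917212e+00 -6.96172632e-06
  1.52300400e+00 -8.53919881e-02] [ 0.2417598  -0.54890939  0.40380234]
```

Emit:
{"method": "carry_out", "body": {
  "targets": [
    {"hand": 100,"x": 0,"y": 0,"z": -0.06,"ax": 0,"ay": 0,"az": 0},
    {"hand": 100,"x": 0,"y": 0,"z": -0.1,"ax": 0,"ay": 0.0,"az": 0},
    {"hand": 100,"x": 0,"y": 0,"z": -0.1,"ax": 0,"ay": 0.2,"az": 0},
    {"hand": 100,"x": 0,"y": 0,"z": -0.1,"ax": 0,"ay": 0.3,"az": 0}
  ]
}}

```text
t: 0.6
tool_pos: [0.2419, -0.5492, 0.5054]
orientation: [-2.981, -0.628, -0.458]
force: [-0.9, 0.3, -0.4]
opening: 0.0933
gripper_force: 0.0
```

```bash
cat > plan.py <<'E'
from h import *
import json
G=.167
def Rm(psi,beta):
    p,b=np.radians([psi,beta]);h=np.array([np.cos(p),np.sin(p),0])
    z=np.sin(b)*h-np.cos(b)*np.array([0,0,1]);y=np.array([np.sin(p),-np.cos(p),0])
    return np.c_[np.cross(y,z),y,z]
def pb(Rr):
    z,y=Rr[:,2],Rr[:,1];psi=np.degrees(np.arctan2(y[0],-y[1]));h=np.array([np.cos(np.radians(psi)),np.sin(np.radians(psi)),0])
    return psi,np.degrees(np.arctan2(z@h,-z[2]))
def cur():
    s=read_state();Rr=R.from_rotvec(s['orientation']).as_matrix()
    return s['tool_pos']+G*Rr[:,2],*pb(Rr),s
def plan(start,wps,mm=55,deg=9.5,fix=1):
    """start,wps: (gx,gy,gz,psi,beta[,hand[,hold rows[,mm]]]); prints calls of 8 rows"""
    rows=[];a=np.array(start[:5],float);hand=100
    for w in wps:
        b=np.array(w[:5],float);hand=w[5] if len(w)>5 else hand;hold=w[6] if len(w)>6 else 0;v=w[7] if len(w)>7 else mm
        n=max(1,int(np.ceil(max(np.linalg.norm(b[:3]-a[:3])*1000/v,np.hypot(b[3]-a[3],b[4]-a[4])/deg))))
        rows+=[(a+(b-a)*k/n,hand) for k in range(1,n+1)]+[(b,hand)]*hold; a=b
    P=lambda a:(a[:3]-G*Rm(a[3],a[4])[:,2],Rm(a[3],a[4]))
    p0,R0=P(np.array(start[:5],float))
    for i in range(0,len(rows),8):
        out=[]
        for a,hd in rows[i:i+8]:
            p,Q=P(a);s=R0.T@(p-p0);r=R.from_matrix(R0.T@Q).as_rotvec()
            out.append(dict(zip(['hand','x','y','z','ax','ay','az'],[hd]+[round(float(t),3)+0. for t in s]+[round(float(t),3)+0. for t in r])))
        print(json.dumps(out));print()
        # rounded end pose carried on
        o=out[-1];p0=p0+R0@[o['x'],o['y'],o['z']];R0=R0@R.from_rotvec([o['ax'],o['ay'],o['az']]).as_matrix()
E
python3 - <<'E'
from plan import *
g,psi,b,s=cur();print(g,psi,b,s['q'])
psi-=0
plan((*g,psi,b),[(.535,.078,.15,164,-28)],mm=60,deg=10.3)
E
```

```text
[ 0.28776687 -0.52914952  0.34608945] 23.773662288652112 17.447736829251728 [-1.33636029  0.11839356  1.3355446   0.30385464  1.73509727 -0.1377662 ]
[{"hand": 100, "x": 0.035, "y": -0.024, "z": 0.022, "ax": 0.045, "ay": -0.053, "az": -0.157}, {"hand": 100, "x": 0.071, "y": -0.05, "z": 0.045, "ax": 0.081, "ay": -0.105, "az": -0.316}, {"hand": 100, "x": 0.107, "y": -0.08, "z": 0.069, "ax": 0.109, "ay": -0.155, "az": -0.478}, {"hand": 100, "x": 0.142, "y": -0.112, "z": 0.092, "ax": 0.129, "ay": -0.204, "az": -0.641}, {"hand": 100, "x": 0.176, "y": -0.147, "z": 0.116, "ax": 0.14, "ay": -0.25, "az": -0.806}, {"hand": 100, "x": 0.207, "y": -0.184, "z": 0.139, "ax": 0.143, "ay": -0.291, "az": -0.972}, {"hand": 100, "x": 0.237, "y": -0.223, "z": 0.163, "ax": 0.137, "ay": -0.329, "az": -1.14}, {"hand": 100, "x": 0.263, "y": -0.262, "z": 0.185, "ax": 0.122, "ay": -0.361, "az": -1.308}]

[{"hand": 100, "x": 0.048, "y": 0.018, "z": 0.009, "ax": -0.024, "ay": -0.053, "az": -0.162}, {"hand": 100, "x": 0.094, "y": 0.033, "z": 0.019, "ax": -0.056, "ay": -0.105, "az": -0.322}, {"hand": 100, "x": 0.138, "y": 0.045, "z": 0.029, "ax": -0.096, "ay": -0.155, "az": -0.481}, {"hand": 100, "x": 0.18, "y": 0.056, "z": 0.04, "ax": -0.146, "ay": -0.204, "az": -0.638}, {"hand": 100, "x": 0.219, "y": 0.066, "z": 0.051, "ax": -0.203, "ay": -0.249, "az": -0.793}, {"hand": 100, "x": 0.255, "y": 0.075, "z": 0.064, "ax": -0.269, "ay": -0.291, "az": -0.945}, {"hand": 100, "x": 0.287, "y": 0.085, "z": 0.077, "ax": -0.343, "ay": -0.329, "az": -1.096}]
```

Emit:
{"method": "carry_out", "body": {
  "targets": [
    {"hand": 100,"x": 0.071,"y": -0.05,"z": 0.045,"ax": 0.081,"ay": -0.105,"az": -0.316},
    {"hand": 100,"x": 0.142,"y": -0.112,"z": 0.092,"ax": 0.129,"ay": -0.204,"az": -0.641},
    {"hand": 100,"x": 0.207,"y": -0.184,"z": 0.139,"ax": 0.143,"ay": -0.291,"az": -0.972},
    {"hand": 100,"x": 0.263,"y": -0.262,"z": 0.185,"ax": 0.122,"ay": -0.361,"az": -1.308},
    {"hand": 100,"x": 0.263,"y": -0.262,"z": 0.185,"ax": 0.122,"ay": -0.361,"az": -1.308},
    {"hand": 100,"x": 0.263,"y": -0.262,"z": 0.185,"ax": 0.122,"ay": -0.361,"az": -1.308},
    {"hand": 100,"x": 0.263,"y": -0.262,"z": 0.185,"ax": 0.122,"ay": -0.361,"az": -1.308},
    {"hand": 100,"x": 0.263,"y": -0.262,"z": 0.185,"ax": 0.122,"ay": -0.361,"az": -1.308}
  ]
}}

```text
t: 1.6
tool_pos: [0.4167, -0.183, 0.4043]
orientation: [1.982, 2.322, -0.126]
force: [0.5, -0.4, 1.0]
opening: 0.093
gripper_force: 0.0
```

Emit:
{"method": "carry_out", "body": {
  "targets": [
    {"hand": 100,"x": 0.094,"y": 0.033,"z": 0.019,"ax": -0.056,"ay": -0.105,"az": -0.322},
    {"hand": 100,"x": 0.18,"y": 0.056,"z": 0.04,"ax": -0.146,"ay": -0.204,"az": -0.638},
    {"hand": 100,"x": 0.287,"y": 0.085,"z": 0.077,"ax": -0.343,"ay": -0.329,"az": -1.096},
    {"hand": 100,"x": 0.287,"y": 0.085,"z": 0.077,"ax": -0.343,"ay": -0.329,"az": -1.096},
    {"hand": 100,"x": 0.287,"y": 0.085,"z": 0.077,"ax": -0.343,"ay": -0.329,"az": -1.096},
    {"hand": 100,"x": 0.287,"y": 0.085,"z": 0.077,"ax": -0.343,"ay": -0.329,"az": -1.096},
    {"hand": 100,"x": 0.287,"y": 0.085,"z": 0.077,"ax": -0.343,"ay": -0.329,"az": -1.096},
    {"hand": 100,"x": 0.287,"y": 0.085,"z": 0.077,"ax": -0.343,"ay": -0.329,"az": -1.096}
  ]
}}

```text
t: 2.6
tool_pos: [0.4584, 0.0993, 0.2941]
orientation: [0.369, 2.635, -0.096]
force: [-0.1, -0.9, -0.3]
opening: 0.0931
gripper_force: 0.0
```

Run:
```python
from plan import *
g,psi,b,s=cur();print(s['t'],g,psi,b,s['q'])
p,d=grab('top','top1');W=world('top',d)
for u,v,z in((262,164,.02),(211,210,.02),(206,165,.082)):
    from m import tile
    try:print(tile(W,u,v,z))
    except Exception as e:print(e)
cv2.imwrite('pics/top1.png',cv2.resize(p,(800,600),interpolation=cv2.INTER_CUBIC))
```

```text
2.6 [0.53295465 0.07735896 0.1462747 ] 163.9898979524842 -27.74477178214045 [ 0.19148307 -0.35938434  2.18708328 -0.27760641  0.8959839  -0.9726339 ]
(array([0.6032, 0.0611]), array([0.06, 0.09]), 73.8, 272, np.float64(0.021))
(array([0.3757, 0.2863]), array([0.061, 0.15 ]), 83.6, 482, np.float64(0.022))
(array([0.5577, 0.3078]), array([0.151, 0.06 ]), 22.5, 504, np.float64(0.083))
```

View pics/top1.png

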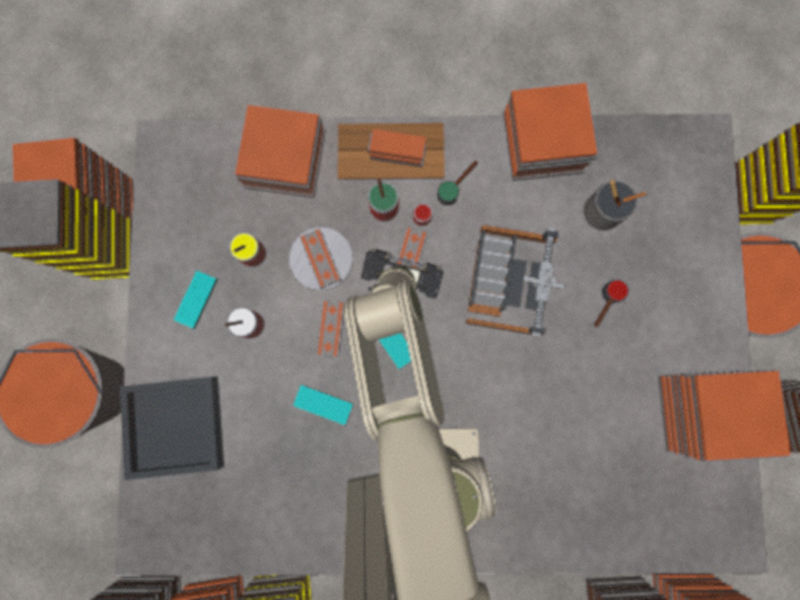

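The top view shows nothing hidden on the right side, so there are three tiles in all: A (410,256), B (330,328) and D on the wheel. None has been nudged so far. Next I fit the arm's kinematics to check the placing poses are reachable, and plan the first grasp.

```bash
cat > kin.py <<'E'
from plan import *
from scipy.optimize import least_squares
D=[([-1.24136860,.131160242,1.48928405,0,1.52299909,-.0853892541],[.24176617,-.54888242,.40368507]),
([-1.33636029,.11839356,1.3355446,.30385464,1.73509727,-.1377662],[.2419,-.5492,.5054]),
([.19148307,-.35938434,2.18708328,-.27760641,.8959839,-.9726339],[.4584,.0993,.2941])]
def fk(q,L):
    a1,d1,L1,e,L2,d6=L
    ry=lambda t:R.from_euler('y',t);rz=lambda t:R.from_euler('z',t)
    A=rz(q[0]);p=A.apply([a1,0,d1]);A=A*ry(q[1]);p=p+A.apply([0,0,L1]);A=A*ry(q[2]);p=p+A.apply([e,0,L2])
    A=A*rz(q[3])*ry(q[4]);p=p+A.apply([0,0,d6]);A=A*rz(q[5]);return p,A.as_matrix()
LO=np.array([-2.96,-.89,.02,-1.34,0,-2.66]);HI=np.array([2.96,2.26,2.5,4.48,2.73,2.66])
r=least_squares(lambda L:np.concatenate([fk(q,L)[0]-p for q,p in D]),[.0,.4,.45,.0,.4,.1]);L=r.x
def ik(g,psi,b,q0):
    Q=Rm(psi,b);p=np.array(g)-G*Q[:,2]
    def f(q):
        a,B=fk(q,L);return np.r_[(a-p)*5,R.from_matrix(B.T@Q).as_rotvec()]
    s=least_squares(f,np.clip(q0,LO+.01,HI-.01),bounds=(LO,HI));return s.x,np.abs(s.fun).max()
E
python3 - <<'E'
from kin import *
print('L',L.round(4),'res',np.abs(r.fun).max())
for q,p in D: print(pb(fk(q,L)[1]))
c,s=np.cos(-.179),np.sin(-.179)
O=np.array([.511,-.147]);rk=lambda x,y:O+[c*x-s*y,s*x+c*y]
q=np.array(D[2][0])
for n,g,psi,b in [('A',(.54,.077,.022),164,-28),('Aup',(.54,.077,.2),164,-28),('B',(.341,.290,.022),173.6,-28),('D',(.5255,.2945,.084),202.3,-28)]:
    x,e=ik(g,psi,b,q);print(n,x.round(2),round(e,4))
for al in(30,45):
  for sl in(.055,.018,-.018):
    for up in (0,.12):
        g=(*rk(sl+(.075+.035)*np.sin(.3),0),.02+.11*np.cos(.3)+up)
        x,e=ik(g,-10.3,al,[-.3,.1,1.8,0,1.2,1.5]);print(al,sl,up,np.round(g,3),x.round(2),round(e,4))
E
```

```text
L [-0.0053  0.3333  0.3923  0.0703  0.5564  0.222 ] res 0.05671561667168934
(np.float64(113.76725393751897), np.float64(0.1056525818331506))
(np.float64(113.79535674329495), np.float64(-0.07584424307748724))
(np.float64(-105.90398512199364), np.float64(0.2575597353724016))
A [ 0.34 -0.1   2.24 -0.47  0.65  0.94] 0.0
Aup [ 0.34 -0.39  2.11 -0.32  1.03  0.73] 0.0
B [ 1.1  -0.21  2.34 -0.58  0.92  1.54] 0.0
D [ 0.56 -0.13  2.13 -0.13  0.66  0.26] 0.0
30 0.055 0 [ 0.597 -0.163  0.125] [-0.38 -0.17  2.11  0.33  0.69  2.66] 0.1005
30 0.055 0.12 [ 0.597 -0.163  0.245] [-0.4  -0.3   1.99  0.31  0.94  2.66] 0.1286
30 0.018 0 [ 0.561 -0.156  0.125] [-0.39 -0.28  2.2   0.32  0.71  2.66] 0.095
30 0.018 0.12 [ 0.561 -0.156  0.245] [-0.42 -0.41  2.07  0.31  0.97  2.66] 0.1225
30 -0.018 0 [ 0.525 -0.15   0.125] [-0.41 -0.39  2.28  0.31  0.75  2.66] 0.0895
30 -0.018 0.12 [ 0.525 -0.15   0.245] [-0.44 -0.52  2.14  0.3   1.01  2.66] 0.1159
45 0.055 0 [ 0.597 -0.163  0.125] [-0.35 -0.3   2.33  0.38  0.35  2.66] 0.0128
45 0.055 0.12 [ 0.597 -0.163  0.245] [-0.39 -0.49  2.24  0.37  0.64  2.66] 0.0652
45 0.018 0 [ 0.561 -0.156  0.125] [-0.36 -0.44  2.42  0.37  0.4   2.66] 0.0117
45 0.018 0.12 [ 0.561 -0.156  0.245] [-0.42 -0.62  2.32  0.37  0.7   2.66] 0.0622
45 -0.018 0 [ 0.525 -0.15   0.125] [-0.39 -0.57  2.5   0.36  0.48  2.66] 0.0163
45 -0.018 0.12 [ 0.525 -0.15   0.245] [-0.45 -0.76  2.39  0.36  0.77  2.66] 0.0589
```

Run:
```python
from kin import *
O=[[-3.07246316,-.646552234,.000341],[-2.981,-.628,-.458],[.369,2.635,-.096]]
import itertools
best=[]
for sg in itertools.product([1,-1],repeat=4):
  for o4,o5,o3 in itertools.product([0],[0,np.pi/2,-np.pi/2,np.pi],[0]):
    e=0
    for (q,p),o in zip(D,O):
        A=R.from_euler('z',q[0])*R.from_euler('y',q[1]+sg[0]*q[2])*R.from_euler('z',sg[1]*q[3]+o3)*R.from_euler('y',sg[2]*q[4])*R.from_euler('z',sg[3]*q[5]+o5)
        e=max(e,(A.inv()*R.from_rotvec(o)).magnitude())
    best.append((e,sg,o5))
best.sort(key=lambda x:x[0]);print(best[:3])
```

```text
[(0.0004427580519979281, (1, 1, 1, 1), 1.5707963267948966), (0.35336066626796964, (-1, -1, -1, 1), 1.5707963267948966), (0.6078258538516222, (1, -1, 1, 1), 1.5707963267948966)]
```

```bash
python3 - <<'E'
s=open('kin.py').read()
s=s.replace("a1,d1,L1,e,L2,d6=L","a1,d1,L1,e,L2,d6,f=L").replace("A.apply([0,0,d6]);A=A*rz(q[5])","A.apply([f,0,d6]);A=A*rz(q[5]+np.pi/2)").replace(".4,.1]","​.4,.1,0]".replace("\u200b",""))
open('kin.py','w').write(s)
E
cat > chk.py <<'E'
from kin import *
c,s=np.cos(-.179),np.sin(-.179)
O=np.array([.511,-.147]);rk=lambda x,y:O+[c*x-s*y,s*x+c*y]
if __name__=='__main__':
    print('L',L.round(4),'res',np.abs(r.fun).max())
    q=np.array(D[2][0])
    for n,g,psi,b in [('A',(.54,.077,.022),164,-28),('Aup',(.54,.077,.2),164,-28),('B',(.341,.290,.022),173.6,-28),('D',(.5255,.2945,.084),202.3,-28)]:
        x,e=ik(g,psi,b,q);print(n,x.round(2),round(e,4))
    for al in(30,45,60):
      for sl in(.055,.018,-.018):
        for up in (0,.12):
            g=(*rk(sl+(.075+.035)*np.sin(.3),0),.02+.11*np.cos(.3)+up)
            x,e=ik(g,-10.3,al,[-.3,.1,1.8,0,1.2,1.5]);print(al,sl,up,np.round(g,3),x.round(2),round(e,4))
E
python3 chk.py
```

```text
L [-0.5583  0.3252  0.3793  0.0315  0.8594  0.2513 -0.2558] res 0.04654876327658908
A [ 0.19 -0.16  2.18 -0.33  0.71 -0.9 ] 0.0
Aup [ 0.24 -0.37  2.15 -0.29  0.95 -0.93] 0.0
B [ 0.95 -0.4   2.31 -0.5   1.03 -0.29] 0.0
D [ 0.52 -0.1   2.08 -0.1   0.68 -1.38] 0.0
30 0.055 0 [ 0.597 -0.163  0.125] [-0.27 -0.11  2.05  0.07  0.68  1.43] 0.0
30 0.055 0.12 [ 0.597 -0.163  0.245] [-0.28 -0.23  2.01  0.07  0.84  1.44] 0.0
30 0.018 0 [ 0.561 -0.156  0.125] [-0.28 -0.22  2.15  0.08  0.69  1.42] 0.0
30 0.018 0.12 [ 0.561 -0.156  0.245] [-0.29 -0.34  2.11  0.07  0.85  1.43] 0.0
30 -0.018 0 [ 0.525 -0.15   0.125] [-0.29 -0.33  2.25  0.08  0.7   1.41] 0.0
30 -0.018 0.12 [ 0.525 -0.15   0.245] [-0.3  -0.45  2.2   0.08  0.87  1.42] 0.0
45 0.055 0 [ 0.597 -0.163  0.125] [-0.23 -0.07  2.17  0.15  0.26  1.39] 0.0
45 0.055 0.12 [ 0.597 -0.163  0.245] [-0.25 -0.25  2.18  0.13  0.43  1.4 ] 0.0
45 0.018 0 [ 0.561 -0.156  0.125] [-0.24 -0.17  2.26  0.15  0.27  1.39] 0.0
45 0.018 0.12 [ 0.561 -0.156  0.245] [-0.26 -0.36  2.28  0.13  0.45  1.4 ] 0.0
45 -0.018 0 [ 0.525 -0.15   0.125] [-0.24 -0.29  2.36  0.16  0.28  1.38] 0.0
45 -0.018 0.12 [ 0.525 -0.15   0.245] [-0.27 -0.49  2.38  0.14  0.48  1.39] 0.0
60 0.055 0 [ 0.597 -0.163  0.125] [-0.16  0.03  2.19  0.24  0.    1.34] 0.1183
60 0.055 0.12 [ 0.597 -0.163  0.245] [-0.18 -0.1   2.2   0.21  0.    1.36] 0.0072
60 0.018 0 [ 0.561 -0.156  0.125] [-0.17 -0.07  2.29  0.24  0.    1.34] 0.1174
60 0.018 0.12 [ 0.561 -0.156  0.245] [-0.18 -0.21  2.3   0.21  0.    1.36] 0.0018
60 -0.018 0 [ 0.525 -0.15   0.125] [-0.17 -0.18  2.38  0.23  0.    1.34] 0.1127
60 -0.018 0.12 [ 0.525 -0.15   0.245] [-0.18 -0.32  2.4   0.21  0.01  1.36] 0.0
```

```bash
sed -i 's/A.apply(\[a1,0,d1\])/A.apply([a1,f,d1])/; s/A.apply(\[f,0,d6\])/A.apply([0,0,d6])/' kin.py; python3 chk.py
```

```text
L [1.000e-04 3.186e-01 3.690e-01 6.190e-02 5.534e-01 1.914e-01 5.120e-02] res 2.9339659115001915e-06
A [ 0.19 -0.11  2.24 -0.38  0.6  -0.83] 0.0
Aup [ 0.19 -0.4   2.12 -0.25  1.   -1.01] 0.0
B [ 0.91 -0.25  2.36 -0.57  0.85 -0.2 ] 0.0
D [ 0.44 -0.13  2.12 -0.04  0.66 -1.5 ] 0.0
30 0.055 0 [ 0.597 -0.163  0.125] [-0.42 -0.17  2.09  0.18  0.72  1.23] 0.0
30 0.055 0.12 [ 0.597 -0.163  0.245] [-0.42 -0.29  1.96  0.14  0.97  1.28] 0.0
30 0.018 0 [ 0.561 -0.156  0.125] [-0.44 -0.28  2.18  0.19  0.74  1.2 ] 0.0
30 0.018 0.12 [ 0.561 -0.156  0.245] [-0.44 -0.41  2.05  0.15  1.    1.26] 0.0
30 -0.018 0 [ 0.525 -0.15   0.125] [-0.46 -0.41  2.28  0.2   0.78  1.18] 0.0
30 -0.018 0.12 [ 0.525 -0.15   0.245] [-0.46 -0.53  2.14  0.16  1.04  1.24] 0.0
45 0.055 0 [ 0.597 -0.163  0.125] [-0.47 -0.3   2.32  0.52  0.41  0.89] 0.0
45 0.055 0.12 [ 0.597 -0.163  0.245] [-0.47 -0.49  2.22  0.32  0.68  1.11] 0.0
45 0.018 0 [ 0.561 -0.156  0.125] [-0.5  -0.45  2.42  0.52  0.46  0.87] 0.0
45 0.018 0.12 [ 0.561 -0.156  0.245] [-0.5  -0.63  2.3   0.33  0.74  1.09] 0.0
45 -0.018 0 [ 0.525 -0.15   0.125] [-0.53 -0.59  2.5   0.49  0.54  0.88] 0.0171
45 -0.018 0.12 [ 0.525 -0.15   0.245] [-0.54 -0.78  2.39  0.35  0.81  1.07] 0.0
60 0.055 0 [ 0.597 -0.163  0.125] [-0.52 -0.31  2.49  1.75  0.3  -0.36] 0.0
60 0.055 0.12 [ 0.597 -0.163  0.245] [-0.52 -0.62  2.44  0.78  0.42  0.66] 0.0
60 0.018 0 [ 0.561 -0.156  0.125] [-0.56 -0.36  2.5   1.4   0.34 -0.03] 0.117
60 0.018 0.12 [ 0.561 -0.156  0.245] [-0.56 -0.76  2.5   0.69  0.53  0.74] 0.0354
60 -0.018 0 [ 0.525 -0.15   0.125] [-0.61 -0.41  2.5   1.1   0.46  0.22] 0.2205
60 -0.018 0.12 [ 0.525 -0.15   0.245] [-0.6  -0.84  2.5   0.59  0.69  0.83] 0.1114
```

Run:
```python
from chk import *
g,psi,b,s=cur()
for z in(.1,.023):
  for n,xy,ps in(('A',(.540,.077),164),('B',(.341,.290),173.6),('D',(.5255,.2945),202.3)):
    print(n,[t.round(2) if hasattr(t,'round') else t for t in ik((*xy,z+.06*(n=='D')),ps,-38,D[2][0])])
print(ik((*rk(-.018+.11*.2955,0),.125),-10.3,35,[-.3,.1,1.8,0,1.2,1.5]))
plan((*g,psi,b),[(.540,.077,.07,164,-38,100,4)])
plan((.540,.077,.07,164,-38),[(.540,.077,.023,164,-38,100,2,30),(.540,.077,.023,164,-38,0,4)])
plan((.540,.077,.023,164,-38),[(.540,.077,.023,164,-38,0,2),(.540,.077,.18,164,-38,0,2)])
```

```text
A [array([ 0.25, -0.35,  2.35, -0.56,  0.63, -0.67]), np.float64(0.0)]
B [array([ 1.05, -0.43,  2.4 , -0.73,  1.01, -0.06]), np.float64(0.0)]
D [array([ 0.45, -0.36,  2.23, -0.06,  0.61, -1.47]), np.float64(0.0)]
A [array([ 0.25, -0.16,  2.36, -0.77,  0.46, -0.42]), np.float64(0.0)]
B [array([ 1.05, -0.22,  2.41, -0.85,  0.85,  0.14]), np.float64(0.0)]
D [array([ 0.45, -0.22,  2.27, -0.09,  0.42, -1.45]), np.float64(0.0)]
(array([-0.48626815, -0.47890032,  2.35908344,  0.27483399,  0.69149689,
        1.10326472]), np.float64(2.5673907444456745e-13))
[{"hand": 100, "x": 0.03, "y": 0.001, "z": 0.036, "ax": 0.0, "ay": -0.089, "az": -0.001}, {"hand": 100, "x": 0.06, "y": 0.002, "z": 0.073, "ax": -0.001, "ay": -0.179, "az": -0.001}, {"hand": 100, "x": 0.06, "y": 0.002, "z": 0.073, "ax": -0.001, "ay": -0.179, "az": -0.001}, {"hand": 100, "x": 0.06, "y": 0.002, "z": 0.073, "ax": -0.001, "ay": -0.179, "az": -0.001}, {"hand": 100, "x": 0.06, "y": 0.002, "z": 0.073, "ax": -0.001, "ay": -0.179, "az": -0.001}, {"hand": 100, "x": 0.06, "y": 0.002, "z": 0.073, "ax": -0.001, "ay": -0.179, "az": -0
[... 674 characters left out ...]
: 0.0, "y": 0.0, "z": 0.0, "ax": 0.0, "ay": 0.0, "az": 0.0}]

[{"hand": 0, "x": 0.0, "y": 0.0, "z": 0.0, "ax": 0.0, "ay": 0.0, "az": 0.0}, {"hand": 0, "x": 0.0, "y": 0.0, "z": 0.0, "ax": 0.0, "ay": 0.0, "az": 0.0}, {"hand": 0, "x": 0.0, "y": 0.0, "z": 0.0, "ax": 0.0, "ay": 0.0, "az": 0.0}, {"hand": 0, "x": -0.032, "y": 0.0, "z": -0.041, "ax": 0.0, "ay": 0.0, "az": 0.0}, {"hand": 0, "x": -0.064, "y": 0.0, "z": -0.082, "ax": 0.0, "ay": 0.0, "az": 0.0}, {"hand": 0, "x": -0.097, "y": 0.0, "z": -0.124, "ax": 0.0, "ay": 0.0, "az": 0.0}, {"hand": 0, "x": -0.097, "y": 0.0, "z": -0.124, "ax": 0.0, "ay": 0.0, "az": 0.0}, {"hand": 0, "x": -0.097, "y": 0.0, "z": -0.124, "ax": 0.0, "ay": 0.0, "az": 0.0}]
```

Emit:
{"method": "carry_out", "body": {
  "targets": [
    {"hand": 100,"x": 0.03,"y": 0.001,"z": 0.036,"ax": 0.0,"ay": -0.089,"az": -0.001},
    {"hand": 100,"x": 0.06,"y": 0.002,"z": 0.073,"ax": -0.001,"ay": -0.179,"az": -0.001},
    {"hand": 100,"x": 0.06,"y": 0.002,"z": 0.073,"ax": -0.001,"ay": -0.179,"az": -0.001},
    {"hand": 100,"x": 0.06,"y": 0.002,"z": 0.073,"ax": -0.001,"ay": -0.179,"az": -0.001}
  ]
}}

```text
t: 3.15
tool_pos: [0.4421, 0.1061, 0.2039]
orientation: [0.343, 2.458, -0.122]
force: [0.9, 0.0, 0.8]
opening: 0.0929
gripper_force: 0.0
```

Emit:
{"method": "carry_out", "body": {
  "targets": [
    {"hand": 100,"x": 0.014,"y": 0.0,"z": 0.019,"ax": 0.0,"ay": 0.0,"az": 0.0},
    {"hand": 100,"x": 0.026,"y": 0.0,"z": 0.034,"ax": 0.0,"ay": 0.0,"az": 0.0},
    {"hand": 100,"x": 0.026,"y": 0.0,"z": 0.034,"ax": 0.0,"ay": 0.0,"az": 0.0},
    {"hand": 100,"x": 0.026,"y": 0.0,"z": 0.034,"ax": 0.0,"ay": 0.0,"az": 0.0}
  ]
}}

```text
t: 3.65
tool_pos: [0.4431, 0.1059, 0.1616]
orientation: [0.344, 2.455, -0.121]
force: [-0.0, 0.2, 0.1]
opening: 0.0931
gripper_force: 0.0
```

Run:
```python
from plan import *
g,psi,b,s=cur();print(s['t'],g,psi,b,s['force'])
```

```text
3.65 [0.5423181  0.07727904 0.03038801] 164.0331222941192 -38.19680358991539 [-0.02908778  0.22733638  0.13387194]
```

Emit:
{"method": "carry_out", "body": {
  "targets": [
    {"hand": 100,"x": 0.0045,"y": 0.0,"z": 0.0058,"ax": 0,"ay": 0,"az": 0},
    {"hand": 100,"x": 0.0045,"y": 0.0,"z": 0.0058,"ax": 0,"ay": 0,"az": 0},
    {"hand": 0,"x": 0.0045,"y": 0.0,"z": 0.0058,"ax": 0,"ay": 0,"az": 0},
    {"hand": 0,"x": 0.0045,"y": 0.0,"z": 0.0058,"ax": 0,"ay": 0,"az": 0},
    {"hand": 0,"x": 0.0045,"y": 0.0,"z": 0.0058,"ax": 0,"ay": 0,"az": 0},
    {"hand": 0,"x": 0.0045,"y": 0.0,"z": 0.0058,"ax": 0,"ay": 0,"az": 0},
    {"hand": 0,"x": 0.0045,"y": 0.0,"z": 0.0058,"ax": 0,"ay": 0,"az": 0},
    {"hand": 0,"x": 0.0045,"y": 0.0,"z": 0.0058,"ax": 0,"ay": 0,"az": 0}
  ],
  "newtons": 55
}}

```text
t: 4.65
tool_pos: [0.4416, 0.106, 0.1521]
orientation: [0.342, 2.457, -0.122]
force: [-0.1, 2.9, 2.4]
opening: 0.0595
gripper_force: 55.5
```

Emit:
{"method": "carry_out", "body": {
  "targets": [
    {"hand": 0,"x": -0.02,"y": 0.0,"z": -0.026,"ax": 0,"ay": 0,"az": 0},
    {"hand": 0,"x": -0.05,"y": 0.0,"z": -0.064,"ax": 0,"ay": 0,"az": 0},
    {"hand": 0,"x": -0.08,"y": 0.0,"z": -0.103,"ax": 0,"ay": 0,"az": 0},
    {"hand": 0,"x": -0.097,"y": 0.0,"z": -0.124,"ax": 0,"ay": 0,"az": 0},
    {"hand": 0,"x": -0.097,"y": 0.0,"z": -0.124,"ax": 0,"ay": 0,"az": 0}
  ]
}}

```text
t: 5.28
tool_pos: [0.4419, 0.1062, 0.3109]
orientation: [0.344, 2.455, -0.121]
force: [0.1, 0.6, -4.8]
opening: 0.0595
gripper_force: 54.9
```

Run:
```python
from chk import *
g,psi,b,s=cur();print(s['t'],g,psi,b,s['force'],s['wrist_torque'],s['opening'],s['q'])
# transit: yaw + tilt to hover over slot 3
H=np.array([*rk(.055+.11*.2955,0),.125])
u=np.array([*(rk(.2955,0)-rk(0,0)),.955])
hv=H+.08*u; print('target',H,'hover',hv)
mid=(.50,.03,.27)
wps=[(*mid,77,-5,0),(*hv,-10.3,35,0,2)]
a=np.array([*g,psi,b]);q=s['q']
for w in wps:
    w=np.array(w[:5],float)
    for k in range(1,11):
        v=a+(w-a)*k/10;q2,e=ik(v[:3],v[3],v[4],q);
        if e>1e-3 or abs(q2-q).max()>.5:print('!',k,q2.round(2),e)
        q=q2
    a=w
print(q.round(2))
plan((*g,psi,b),wps,mm=60,deg=10.2)
```

```text
5.275 [0.54106408 0.07763272 0.17960453] 164.03882737036017 -38.179956091091505 [ 0.07792458  0.62372802 -4.7719556 ] [0.24126567 0.64602075 0.01960466] 0.059521311617907545 [ 0.25633715 -0.48867731  2.28292376 -0.45337607  0.80630792 -0.81040268]
target [ 0.59710687 -0.16257988  0.125     ] hover [ 0.62036915 -0.16678888  0.2014    ]
[-0.42 -0.25  2.04  0.2   0.76  1.23]
[{"hand": 0, "x": -0.014, "y": 0.009, "z": -0.008, "ax": 0.09, "ay": 0.058, "az": 0.122}, {"hand": 0, "x": -0.029, "y": 0.015, "z": -0.014, "ax": 0.174, "ay": 0.115, "az": 0.249}, {"hand": 0, "x": -0.046, "y": 0.018, "z": -0.019, "ax": 0.25, "ay": 0.171, "az": 0.382}, {"hand": 0, "x": -0.062, "y": 0.017, "z": -0.023, "ax": 0.319, "ay": 0.224, "az": 0.519}, {"hand": 0, "x": -0.079, "y": 0.014, "z": -0.026, "ax": 0.38, "ay": 0.275, "az": 0.661}, {"hand": 0, "x": -0.094, "y": 0.007, "z": -0.03, "ax": 0.433, "ay": 0.323, "az": 0.807}, {"hand": 0, "x": -0.108, "y": -0.002, "z": -0.034, "ax": 0.479, "ay": 0.366, "az": 0.957}, {"hand": 0, "x": -0.12, "y": -0.014, "z": -0.039, "ax": 0.516, "ay": 0.404, "az": 1.111}]

[{"han
[... 546 characters left out ...]
: -0.159, "y": 0.006, "z": 0.052, "ax": -0.031, "ay": 0.42, "az": 1.074}, {"hand": 0, "x": -0.175, "y": 0.003, "z": 0.066, "ax": -0.079, "ay": 0.467, "az": 1.229}]

[{"hand": 0, "x": -0.01, "y": 0.013, "z": 0.008, "ax": -0.055, "ay": 0.069, "az": 0.142}, {"hand": 0, "x": -0.019, "y": 0.023, "z": 0.017, "ax": -0.119, "ay": 0.138, "az": 0.28}, {"hand": 0, "x": -0.025, "y": 0.031, "z": 0.028, "ax": -0.194, "ay": 0.205, "az": 0.415}, {"hand": 0, "x": -0.028, "y": 0.037, "z": 0.041, "ax": -0.278, "ay": 0.27, "az": 0.544}, {"hand": 0, "x": -0.028, "y": 0.037, "z": 0.041, "ax": -0.278, "ay": 0.27, "az": 0.544}, {"hand": 0, "x": -0.028, "y": 0.037, "z": 0.041, "ax": -0.278, "ay": 0.27, "az": 0.544}]
```

Emit:
{"method": "carry_out", "body": {
  "targets": [
    {"hand": 0,"x": -0.014,"y": 0.009,"z": -0.008,"ax": 0.09,"ay": 0.058,"az": 0.122},
    {"hand": 0,"x": -0.029,"y": 0.015,"z": -0.014,"ax": 0.174,"ay": 0.115,"az": 0.249},
    {"hand": 0,"x": -0.046,"y": 0.018,"z": -0.019,"ax": 0.25,"ay": 0.171,"az": 0.382},
    {"hand": 0,"x": -0.062,"y": 0.017,"z": -0.023,"ax": 0.319,"ay": 0.224,"az": 0.519},
    {"hand": 0,"x": -0.079,"y": 0.014,"z": -0.026,"ax": 0.38,"ay": 0.275,"az": 0.661},
    {"hand": 0,"x": -0.094,"y": 0.007,"z": -0.03,"ax": 0.433,"ay": 0.323,"az": 0.807},
    {"hand": 0,"x": -0.108,"y": -0.002,"z": -0.034,"ax": 0.479,"ay": 0.366,"az": 0.957},
    {"hand": 0,"x": -0.12,"y": -0.014,"z": -0.039,"ax": 0.516,"ay": 0.404,"az": 1.111}
  ]
}}

```text
t: 6.28
tool_pos: [0.5055, 0.0733, 0.4106]
orientation: [2.036, 2.19, -0.219]
force: [0.1, 0.2, -4.1]
opening: 0.0598
gripper_force: 54.9
```

Emit:
{"method": "carry_out", "body": {
  "targets": [
    {"hand": 0,"x": -0.016,"y": -0.001,"z": -0.007,"ax": 0.027,"ay": 0.058,"az": 0.15},
    {"hand": 0,"x": -0.032,"y": -0.004,"z": -0.014,"ax": 0.044,"ay": 0.115,"az": 0.301},
    {"hand": 0,"x": -0.062,"y": 0.003,"z": -0.002,"ax": 0.051,"ay": 0.183,"az": 0.454},
    {"hand": 0,"x": -0.091,"y": 0.007,"z": 0.011,"ax": 0.046,"ay": 0.248,"az": 0.609},
    {"hand": 0,"x": -0.117,"y": 0.009,"z": 0.025,"ax": 0.031,"ay": 0.31,"az": 0.764},
    {"hand": 0,"x": -0.14,"y": 0.008,"z": 0.038,"ax": 0.005,"ay": 0.367,"az": 0.919},
    {"hand": 0,"x": -0.159,"y": 0.006,"z": 0.052,"ax": -0.031,"ay": 0.42,"az": 1.074},
    {"hand": 0,"x": -0.175,"y": 0.003,"z": 0.066,"ax": -0.079,"ay": 0.467,"az": 1.229}
  ]
}}

```text
t: 7.28
tool_pos: [0.522, -0.1114, 0.3809]
orientation: [-2.964, -0.635, -0.486]
force: [0.3, -0.3, -4.0]
opening: 0.0596
gripper_force: 54.9
```

Emit:
{"method": "carry_out", "body": {
  "targets": [
    {"hand": 0,"x": -0.01,"y": 0.013,"z": 0.008,"ax": -0.055,"ay": 0.069,"az": 0.142},
    {"hand": 0,"x": -0.019,"y": 0.023,"z": 0.017,"ax": -0.119,"ay": 0.138,"az": 0.28},
    {"hand": 0,"x": -0.025,"y": 0.031,"z": 0.028,"ax": -0.194,"ay": 0.205,"az": 0.415},
    {"hand": 0,"x": -0.028,"y": 0.037,"z": 0.041,"ax": -0.278,"ay": 0.27,"az": 0.544},
    {"hand": 0,"x": -0.028,"y": 0.037,"z": 0.041,"ax": -0.278,"ay": 0.27,"az": 0.544},
    {"hand": 0,"x": -0.028,"y": 0.037,"z": 0.041,"ax": -0.278,"ay": 0.27,"az": 0.544},
    {"hand": 0,"x": -0.028,"y": 0.037,"z": 0.041,"ax": -0.278,"ay": 0.27,"az": 0.544}
  ]
}}

```text
t: 8.15
tool_pos: [0.5262, -0.1494, 0.3374]
orientation: [2.934, -0.259, 0.918]
force: [-0.5, -0.5, -4.8]
opening: 0.0596
gripper_force: 54.9
```

Run:
```python
from chk import *
g,psi,b,s=cur();print(s['t'],g,psi,b,s['force'],s['opening'])
p,d=grab('scene','s2');cv2.imwrite('pics/s2.png',cv2.resize(p[180:320,120:290],(728,600),interpolation=cv2.INTER_CUBIC))
# tile points from scene in rack frame: above divider tops
W=world('scene',d);v=(W[...,:2]-O);X=v[...,0]*c+v[...,1]*s;Y=-v[...,0]*s+v[...,1]*c;Z=W[...,2]
np.savez('pics/s2r.npz',X=X,Y=Y,Z=Z)
m=(abs(Y)<.028)&(X>0.0)&(X<.2)&(Z>.08)&(Z<.27)
for z in np.arange(.09,.26,.01):
    t=m&(abs(Z-z)<.005)
    if t.sum()>3:print(round(z,3),t.sum(),X[t].min().round(4),np.median(X[t]).round(4),np.percentile(X[t],90).round(4),Y[t].mean().round(3))
```

```text
8.15 [ 0.6199224  -0.16668082  0.20018522] -10.148998560396825 34.77819686066085 [-0.52605417 -0.45719479 -4.77212255] 0.05958922825864559Traceback (most recent call last):
  File "<stdin>", line 5, in <module>
TypeError: unsupported operand type(s) for *: 'float' and 'dict'
```

View pics/s2.png

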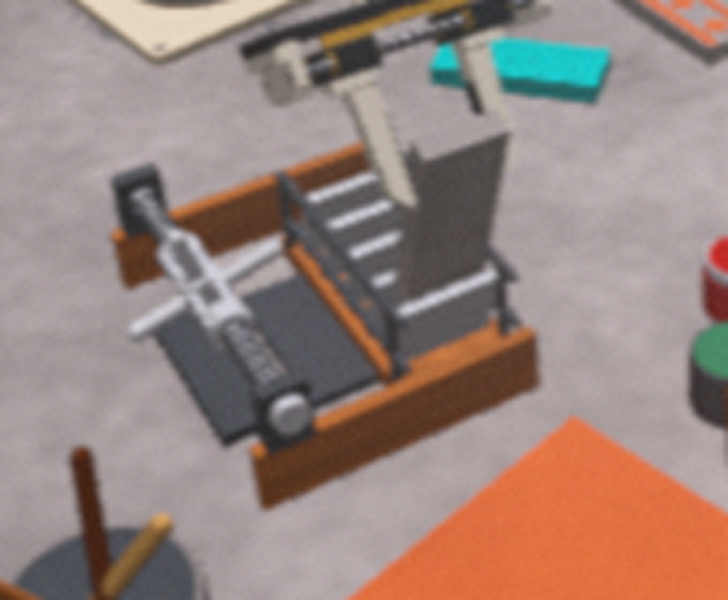

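The scene crop shows tile A hanging upright over the last slot, with its lower edge near (440,285), just above and behind the fifth divider. I compare the tile's face with that divider's face in the same depth image.

```bash
sed -i 's/^c,s=np.cos(-.179),np.sin(-.179)/cy,sy=np.cos(-.179),np.sin(-.179)/; s/c\*x-s\*y,s\*x+c\*y/cy*x-sy*y,sy*x+cy*y/' chk.py
cat >> chk.py <<'E'
def rf(cam,tag):
    W=world(cam,np.load(f'pics/{tag}.npz')['d']);v=W[...,:2]-O
    return v[...,0]*cy+v[...,1]*sy,-v[...,0]*sy+v[...,1]*cy,W[...,2]
E
python3 - <<'E'
from chk import *
X,Y,Z=rf('scene','s2')
m=(abs(Y)<.026)&(X>0.02)&(X<.2)&(Z>.02)&(Z<.27)
for z in np.arange(.025,.26,.01):
    t=m&(abs(Z-z)<.005)
    if t.sum()>3:print(round(z,3),t.sum(),np.percentile(X[t],[10,50,90,100]).round(4))
T=m&(Z>.115)&(Z<.19)&(X>.08);k=np.polyfit(Z[T],X[T],1);print('tile',k,'lean',np.arctan(k[0]),'yaw',np.polyfit(Y[T],X[T]-k[0]*Z[T],1)[0])
E
```

```text
0.025 98 [0.0796 0.0895 0.1367 0.1381]
0.035 73 [0.0831 0.1341 0.1374 0.1393]
0.045 76 [0.0853 0.1347 0.1377 0.1393]
0.055 95 [0.0886 0.1288 0.1365 0.1382]
0.065 35 [0.0562 0.0925 0.0938 0.0959]
0.075 79 [0.0231 0.0933 0.0966 0.0984]
0.085 27 [0.0219 0.0943 0.0972 0.0975]
0.095 31 [0.0972 0.099  0.1006 0.1019]
0.105 32 [0.1007 0.1019 0.1035 0.1039]
0.115 33 [0.1035 0.1056 0.1074 0.1082]
0.125 32 [0.1067 0.1079 0.1101 0.111 ]
0.135 34 [0.1096 0.1111 0.1135 0.1149]
0.145 38 [0.1128 0.1144 0.1162 0.117 ]
0.155 33 [0.1161 0.1177 0.119  0.1204]
0.165 36 [0.1188 0.1208 0.1224 0.1241]
0.175 38 [0.1218 0.1236 0.1254 0.1268]
0.185 43 [0.1256 0.1273 0.1286 0.1296]
0.195 36 [0.1286 0.1303 0.1319 0.1337]
0.205 44 [0.1316 0.1331 0.1347 0.1359]
0.215 37 [0.134  0.1361 0.1378 0.139 ]
0.225 51 [0.137  0.1393 0.1413 0.1428]
0.235 108 [0.1239 0.1305 0.1394 0.1431]
tile [0.31070922 0.06952661] lean 0.3012525841962221 yaw 0.0012018297139577605
```

Run:
```python
from chk import *
g,psi,b,s=cur()
e=np.array([*(rk(1,0)-rk(0,0)),0])
a=g-.0093*e; f=lambda dz:(*(a+e*(.31*dz)+[0,0,dz]),psi,b,0,2)
plan((*g,psi,b),[(*a,psi,b,0,2),f(-.03)[:6]])
plan(f(-.03),[f(-.050)[:5]+(0,1,20),f(-.062)[:5]+(0,2,12)])
```

```text
[{"hand": 0, "x": -0.008, "y": 0.0, "z": -0.005, "ax": 0.0, "ay": 0.0, "az": 0.0}, {"hand": 0, "x": -0.008, "y": 0.0, "z": -0.005, "ax": 0.0, "ay": 0.0, "az": 0.0}, {"hand": 0, "x": -0.008, "y": 0.0, "z": -0.005, "ax": 0.0, "ay": 0.0, "az": 0.0}, {"hand": 0, "x": -0.032, "y": 0.0, "z": 0.014, "ax": 0.0, "ay": 0.0, "az": 0.0}]

[{"hand": 0, "x": -0.008, "y": 0.0, "z": 0.006, "ax": 0.0, "ay": 0.0, "az": 0.0}, {"hand": 0, "x": -0.017, "y": 0.0, "z": 0.013, "ax": 0.0, "ay": 0.0, "az": 0.0}, {"hand": 0, "x": -0.017, "y": 0.0, "z": 0.013, "ax": 0.0, "ay": 0.0, "az": 0.0}, {"hand": 0, "x": -0.021, "y": 0.0, "z": 0.017, "ax": 0.0, "ay": 0.0, "az": 0.0}, {"hand": 0, "x": -0.026, "y": 0.0, "z": 0.021, "ax": 0.0, "ay": 0.0, "az": 0.0}, {"hand": 0, "x": -0.026, "y": 0.0, "z": 0.021, "ax": 0.0, "ay": 0.0, "az": 0.0}, {"hand": 0, "x": -0.026, "y": 0.0, "z": 0.021, "ax": 0.0, "ay": 0.0, "az": 0.0}]
```

Emit:
{"method": "carry_out", "body": {
  "targets": [
    {"hand": 0,"x": -0.008,"y": 0.0,"z": -0.005,"ax": 0.0,"ay": 0.0,"az": 0.0},
    {"hand": 0,"x": -0.008,"y": 0.0,"z": -0.005,"ax": 0.0,"ay": 0.0,"az": 0.0},
    {"hand": 0,"x": -0.008,"y": 0.0,"z": -0.005,"ax": 0.0,"ay": 0.0,"az": 0.0},
    {"hand": 0,"x": -0.02,"y": 0.0,"z": 0.005,"ax": 0.0,"ay": 0.0,"az": 0.0},
    {"hand": 0,"x": -0.032,"y": 0.0,"z": 0.014,"ax": 0.0,"ay": 0.0,"az": 0.0}
  ]
}}

```text
t: 8.82
tool_pos: [0.5077, -0.1461, 0.306]
orientation: [2.934, -0.262, 0.919]
force: [-0.7, -0.6, -4.3]
opening: 0.0598
gripper_force: 54.9
```

Emit:
{"method": "carry_out", "body": {
  "targets": [
    {"hand": 0,"x": -0.008,"y": 0.0,"z": 0.006,"ax": 0.0,"ay": 0.0,"az": 0.0},
    {"hand": 0,"x": -0.017,"y": 0.0,"z": 0.013,"ax": 0.0,"ay": 0.0,"az": 0.0},
    {"hand": 0,"x": -0.017,"y": 0.0,"z": 0.013,"ax": 0.0,"ay": 0.0,"az": 0.0},
    {"hand": 0,"x": -0.021,"y": 0.0,"z": 0.017,"ax": 0.0,"ay": 0.0,"az": 0.0},
    {"hand": 0,"x": -0.026,"y": 0.0,"z": 0.021,"ax": 0.0,"ay": 0.0,"az": 0.0},
    {"hand": 0,"x": -0.026,"y": 0.0,"z": 0.021,"ax": 0.0,"ay": 0.0,"az": 0.0},
    {"hand": 0,"x": -0.026,"y": 0.0,"z": 0.021,"ax": 0.0,"ay": 0.0,"az": 0.0}
  ]
}}

```text
t: 9.7
tool_pos: [0.4991, -0.1448, 0.2756]
orientation: [2.933, -0.261, 0.921]
force: [0.8, 0.6, -3.7]
opening: 0.0597
gripper_force: 54.9
```

Run:
```python
from chk import *
g,psi,b,s=cur();print(s['t'],g,psi,b,s['force'])
p,d=grab('scene','s3')
X,Y,Z=rf('scene','s3')
T=(abs(Y)<.026)&(X>.07)&(X<.2)&(Z>.085)&(Z<.135);k=np.polyfit(Z[T],X[T],1);print('tile',k,'top',[ (round(z,3),int(((abs(Y)<.026)&(X>.07)&(X<.15)&(abs(Z-z)<.0025)).sum())) for z in np.arange(.15,.2,.005)])
```

```text
9.7 [ 0.59297173 -0.16222324  0.13863355] -10.250229342683172 34.878139127371625 [ 0.76246     0.58900113 -3.66918543]
tile [0.30108965 0.06221498] top [(np.float64(0.15), 18), (np.float64(0.155), 22), (np.float64(0.16), 17), (np.float64(0.165), 21), (np.float64(0.17), 69), (np.float64(0.175), 38), (np.float64(0.18), 0), (np.float64(0.185), 0), (np.float64(0.19), 0), (np.float64(0.195), 0), (np.float64(0.2), 0)]
```

Emit:
{"method": "carry_out", "body": {
  "targets": [
    {"hand": 0,"x": -0.002,"y": 0,"z": 0.0015,"ax": 0,"ay": 0,"az": 0},
    {"hand": 0,"x": -0.0035,"y": 0,"z": 0.0027,"ax": 0,"ay": 0,"az": 0},
    {"hand": 0,"x": -0.0035,"y": 0,"z": 0.0027,"ax": 0,"ay": 0,"az": 0},
    {"hand": 85,"x": -0.0035,"y": 0,"z": 0.0027,"ax": 0,"ay": 0,"az": 0},
    {"hand": 85,"x": -0.0035,"y": 0,"z": 0.0027,"ax": 0,"ay": 0,"az": 0},
    {"hand": 100,"x": -0.0035,"y": 0,"z": 0.0027,"ax": 0,"ay": 0,"az": 0},
    {"hand": 100,"x": -0.0035,"y": 0,"z": 0.0027,"ax": 0,"ay": 0,"az": 0}
  ]
}}

```text
t: 10.62
tool_pos: [0.4978, -0.1445, 0.2715]
orientation: [2.933, -0.261, 0.921]
force: [-0.2, 0.9, -0.1]
opening: 0.0916
gripper_force: 0.0
```

Emit:
{"method": "carry_out", "body": {
  "targets": [
    {"hand": 100,"x": 0,"y": 0,"z": -0.03,"ax": 0,"ay": 0,"az": 0},
    {"hand": 100,"x": 0,"y": 0,"z": -0.08,"ax": 0,"ay": 0,"az": 0},
    {"hand": 100,"x": 0,"y": 0,"z": -0.13,"ax": 0,"ay": 0,"az": 0},
    {"hand": 100,"x": 0,"y": 0,"z": -0.13,"ax": 0,"ay": 0,"az": 0},
    {"hand": 100,"x": 0,"y": 0,"z": -0.13,"ax": 0,"ay": 0,"az": 0}
  ]
}}

```text
t: 11.25
tool_pos: [0.4246, -0.131, 0.3778]
orientation: [2.932, -0.262, 0.921]
force: [-0.6, -0.1, -0.6]
opening: 0.0934
gripper_force: 0.0
```

Run:
```python
from chk import *
from m import tile
g,psi,b,s=cur();print(s['t'],g,psi,b,s['force'],s['opening'],s['q'].round(2))
p,d=grab('scene','s4')
X,Y,Z=rf('scene','s4')
T=(abs(Y)<.026)&(X>.07)&(X<.2)&(Z>.085)&(Z<.155);k=np.polyfit(Z[T],X[T],1);print('tile',k,np.arctan(k[0]),'maxz',Z[(abs(Y)<.02)&(X>.07)&(X<.13)].max(), 'Y',[np.percentile(Y[(X>.09)&(X<.13)&(Z>.1)&(Z<.15)],t).round(3) for t in (2,98)])
p,d=grab('top','t4');W=world('top',d)
for u,v,z in((211,210,.02),(206,165,.082)):
    try:print(tile(W,u,v,z))
    except Exception as e_:print(e_)
```

```text
11.25 [ 0.51849751 -0.14846633  0.24085538] -10.259764752616968 34.89465211036356 [-0.61327524 -0.08251852 -0.64070914] 0.0934049416790956 [-0.49 -0.64  2.24  0.21  0.96  1.19]
tile [0.40415861 0.05683544] 0.3840862392262688 maxz 0.16971320363462428 Y [np.float64(-0.124), np.float64(0.336)]
(array([0.3757, 0.2862]), array([0.062, 0.15 ]), 83.7, 486, np.float64(0.021))
(array([0.5573, 0.3076]), array([0.151, 0.06 ]), 22.4, 509, np.float64(0.083))
```

```bash
cat >> chk.py <<'E'
def check(start,q,wps):
    a=np.array(start,float)
    for w in wps:
        w=np.array(w[:5],float)
        for k in range(1,13):
            v=a+(w-a)*k/12;q2,e=ik(v[:3],v[3],v[4],q)
            if e>1e-3 or abs(q2-q).max()>.45:print('!',w,k,q2.round(2),round(e,4))
            q=q2
        a=w
    print('q end',q.round(2))
E
python3 - <<'E'
from chk import *
g,psi,b,s=cur()
w=[(.45,.08,.27,80,-5),(.343,.290,.09,173.6,-38,100,3),(.341,.290,.05,173.6,-38,100,2)]
check((*g,psi,b),s['q'],w);plan((*g,psi,b),w,mm=60,deg=10.2)
E
```

```text
q end [ 1.05 -0.3   2.41 -0.8   0.91  0.06]
[{"hand": 100, "x": 0.005, "y": -0.008, "z": -0.008, "ax": 0.085, "ay": -0.069, "az": -0.133}, {"hand": 100, "x": 0.012, "y": -0.019, "z": -0.014, "ax": 0.161, "ay": -0.137, "az": -0.271}, {"hand": 100, "x": 0.019, "y": -0.034, "z": -0.018, "ax": 0.228, "ay": -0.204, "az": -0.415}, {"hand": 100, "x": 0.026, "y": -0.053, "z": -0.022, "ax": 0.285, "ay": -0.268, "az": -0.564}, {"hand": 100, "x": 0.032, "y": -0.076, "z": -0.026, "ax": 0.332, "ay": -0.328, "az": -0.718}, {"hand": 100, "x": 0.036, "y": -0.102, "z": -0.03, "ax": 0.369, "ay": -0.384, "az": -0.877}, {"hand": 100, "x": 0.037, "y": -0.131, "z": -0.035, "ax": 0.395, "ay": -0.435, "az": -1.04}, {"hand": 100, "x": 0.036, "y": -0.162, "z": -0.041, "ax": 0.411, "ay": -0.478, "az": -1.206}]

[{"hand": 100, "x": 0.028, "y": -0.017, "z": -0.002, "ax": 0.003, "ay": -0.069, "az": -0.158}, {"hand": 100, "x": 0.056, "y": -0.038, "z": -0.003, "ax": -0.005, "ay": -0.138, "az": -0.316}, {"hand": 100, "x": 0.076, "y": -0.064, "z": 0.017, "ax": -0.022, "ay": -0.193, "az": -0.479}, {"hand": 100, "x": 0
[... 651 characters left out ...]
": 0.101, "y": -0.021, "z": 0.028, "ax": -0.244, "ay": -0.17, "az": -0.426}, {"hand": 100, "x": 0.13, "y": -0.031, "z": 0.041, "ax": -0.341, "ay": -0.222, "az": -0.559}, {"hand": 100, "x": 0.13, "y": -0.031, "z": 0.041, "ax": -0.341, "ay": -0.222, "az": -0.559}, {"hand": 100, "x": 0.13, "y": -0.031, "z": 0.041, "ax": -0.341, "ay": -0.222, "az": -0.559}, {"hand": 100, "x": 0.13, "y": -0.031, "z": 0.041, "ax": -0.341, "ay": -0.222, "az": -0.559}, {"hand": 100, "x": 0.148, "y": -0.033, "z": 0.077, "ax": -0.341, "ay": -0.222, "az": -0.559}]

[{"hand": 100, "x": 0.0, "y": 0.0, "z": 0.0, "ax": 0.0, "ay": 0.0, "az": 0.0}, {"hand": 100, "x": 0.0, "y": 0.0, "z": 0.0, "ax": 0.0, "ay": 0.0, "az": 0.0}]
```

Emit:
{"method": "carry_out", "body": {
  "targets": [
    {"hand": 100,"x": 0.012,"y": -0.019,"z": -0.014,"ax": 0.161,"ay": -0.137,"az": -0.271},
    {"hand": 100,"x": 0.026,"y": -0.053,"z": -0.022,"ax": 0.285,"ay": -0.268,"az": -0.564},
    {"hand": 100,"x": 0.036,"y": -0.102,"z": -0.03,"ax": 0.369,"ay": -0.384,"az": -0.877},
    {"hand": 100,"x": 0.036,"y": -0.162,"z": -0.041,"ax": 0.411,"ay": -0.478,"az": -1.206},
    {"hand": 100,"x": 0.036,"y": -0.162,"z": -0.041,"ax": 0.411,"ay": -0.478,"az": -1.206},
    {"hand": 100,"x": 0.036,"y": -0.162,"z": -0.041,"ax": 0.411,"ay": -0.478,"az": -1.206},
    {"hand": 100,"x": 0.036,"y": -0.162,"z": -0.041,"ax": 0.411,"ay": -0.478,"az": -1.206},
    {"hand": 100,"x": 0.036,"y": -0.162,"z": -0.041,"ax": 0.411,"ay": -0.478,"az": -1.206}
  ]
}}

```text
t: 12.35
tool_pos: [0.46, 0.0279, 0.4292]
orientation: [-2.669, -1.609, -0.061]
force: [0.0, 0.0, 0.2]
opening: 0.0931
gripper_force: 0.0
```

Emit:
{"method": "carry_out", "body": {
  "targets": [
    {"hand": 100,"x": 0.056,"y": -0.038,"z": -0.003,"ax": -0.005,"ay": -0.138,"az": -0.316},
    {"hand": 100,"x": 0.094,"y": -0.092,"z": 0.038,"ax": -0.048,"ay": -0.245,"az": -0.642},
    {"hand": 100,"x": 0.122,"y": -0.154,"z": 0.08,"ax": -0.129,"ay": -0.34,"az": -0.965},
    {"hand": 100,"x": 0.136,"y": -0.217,"z": 0.124,"ax": -0.247,"ay": -0.414,"az": -1.283},
    {"hand": 100,"x": 0.136,"y": -0.217,"z": 0.124,"ax": -0.247,"ay": -0.414,"az": -1.283},
    {"hand": 100,"x": 0.136,"y": -0.217,"z": 0.124,"ax": -0.247,"ay": -0.414,"az": -1.283},
    {"hand": 100,"x": 0.136,"y": -0.217,"z": 0.124,"ax": -0.247,"ay": -0.414,"az": -1.283},
    {"hand": 100,"x": 0.136,"y": -0.217,"z": 0.124,"ax": -0.247,"ay": -0.414,"az": -1.283}
  ]
}}

```text
t: 13.35
tool_pos: [0.3345, 0.255, 0.3113]
orientation: [1.01, 2.534, -0.233]
force: [-0.1, 0.4, 0.1]
opening: 0.093
gripper_force: 0.0
```

Emit:
{"method": "carry_out", "body": {
  "targets": [
    {"hand": 100,"x": 0.07,"y": -0.012,"z": 0.017,"ax": -0.154,"ay": -0.114,"az": -0.288},
    {"hand": 100,"x": 0.13,"y": -0.031,"z": 0.041,"ax": -0.341,"ay": -0.222,"az": -0.559},
    {"hand": 100,"x": 0.13,"y": -0.031,"z": 0.041,"ax": -0.341,"ay": -0.222,"az": -0.559},
    {"hand": 100,"x": 0.13,"y": -0.031,"z": 0.041,"ax": -0.341,"ay": -0.222,"az": -0.559},
    {"hand": 100,"x": 0.13,"y": -0.031,"z": 0.041,"ax": -0.341,"ay": -0.222,"az": -0.559},
    {"hand": 100,"x": 0.148,"y": -0.033,"z": 0.077,"ax": -0.341,"ay": -0.222,"az": -0.559},
    {"hand": 100,"x": 0.148,"y": -0.033,"z": 0.077,"ax": -0.341,"ay": -0.222,"az": -0.559},
    {"hand": 100,"x": 0.148,"y": -0.033,"z": 0.077,"ax": -0.341,"ay": -0.222,"az": -0.559}
  ]
}}

```text
t: 14.35
tool_pos: [0.2394, 0.3012, 0.1818]
orientation: [0.139, 2.474, -0.054]
force: [0.4, 0.7, 0.2]
opening: 0.0929
gripper_force: 0.0
```

Run:
```python
from chk import *
g,psi,b,s=cur();print(s['t'],g,psi,b,s['q'].round(2),abs(s['dq']).max())
A=(.341,.290,.021,173.6,-38)
plan((*g,psi,b),[A+(100,2,30),A+(0,5)])
U=(.341,.290,.20,173.6,-38)
# slot2: tile centre plane offset 11mm from grasp -> shift target -0.0085 in rack x (as needed for A), lift 80 along slope
gA=np.array([.592,-.162,.1346]) # where A was released
st=np.r_[rk(-.0366,0)-rk(0,0),0]; u=np.array([*(rk(.2955,0)-rk(0,0)),.955])
T=gA+st-.001*np.r_[rk(1,0)-rk(0,0),0]; hv=T+.075*u;print(T,hv)
w=[U+(0,),(.46,.05,.30,80,-5,0),(*hv,-10.3,34.9,0,3)]
check(A,s['q'],w);plan(A,w,mm=60,deg=10.2)
```

```text
14.35 [0.34166334 0.28895385 0.05035958] 173.49118971683095 -38.088361523157715 [ 1.05 -0.3   2.41 -0.8   0.91  0.06] 0.02735811225426693
[{"hand": 100, "x": 0.018, "y": 0.001, "z": 0.023, "ax": -0.001, "ay": 0.002, "az": -0.001}, {"hand": 100, "x": 0.018, "y": 0.001, "z": 0.023, "ax": -0.001, "ay": 0.002, "az": -0.001}, {"hand": 100, "x": 0.018, "y": 0.001, "z": 0.023, "ax": -0.001, "ay": 0.002, "az": -0.001}, {"hand": 0, "x": 0.018, "y": 0.001, "z": 0.023, "ax": -0.001, "ay": 0.002, "az": -0.001}, {"hand": 0, "x": 0.018, "y": 0.001, "z": 0.023, "ax": -0.001, "ay": 0.002, "az": -0.001}, {"hand": 0, "x": 0.018, "y": 0.001, "z": 0.023, "ax": -0.001, "ay": 0.002, "az": -0.001}, {"hand": 0, "x": 0.018, "y": 0.001, "z": 0.023, "ax": -0.001, "ay": 0.002, "az": -0.001}, {"hand": 0, "x": 0.018, "y": 0.001, "z": 0.023, "ax": -0.001, "ay": 0.002, "az": -0.001}]

[{"hand": 0, "x": 0.0, "y": 0.0, "z": 0.0, "ax": 0.0, "ay": 0.0, "az": 0.0}]

[ 0.55500076 -0.15530548  0.1346    ] [ 0.57680916 -0.15925142  0.206225  ]
q end [-0.45 -0.4   2.15  0.21  0.81  1.21]
[{"hand": 0, "x": -0.037, "y": 0.0, 
[... 1547 characters left out ...]
31}, {"hand": 0, "x": -0.061, "y": 0.041, "z": 0.029, "ax": -0.106, "ay": 0.205, "az": 0.462}, {"hand": 0, "x": -0.077, "y": 0.049, "z": 0.041, "ax": -0.163, "ay": 0.269, "az": 0.611}, {"hand": 0, "x": -0.089, "y": 0.056, "z": 0.053, "ax": -0.23, "ay": 0.33, "az": 0.758}, {"hand": 0, "x": -0.097, "y": 0.062, "z": 0.068, "ax": -0.309, "ay": 0.386, "az": 0.901}, {"hand": 0, "x": -0.101, "y": 0.068, "z": 0.083, "ax": -0.397, "ay": 0.437, "az": 1.04}, {"hand": 0, "x": -0.101, "y": 0.068, "z": 0.083, "ax": -0.397, "ay": 0.437, "az": 1.04}]

[{"hand": 0, "x": 0.0, "y": 0.0, "z": 0.0, "ax": -0.001, "ay": 0.0, "az": 0.0}, {"hand": 0, "x": 0.0, "y": 0.0, "z": 0.0, "ax": -0.001, "ay": 0.0, "az": 0.0}]
```

Emit:
{"method": "carry_out", "body": {
  "targets": [
    {"hand": 100,"x": 0.018,"y": 0.001,"z": 0.023,"ax": 0,"ay": 0,"az": 0},
    {"hand": 100,"x": 0.018,"y": 0.001,"z": 0.023,"ax": 0,"ay": 0,"az": 0},
    {"hand": 100,"x": 0.018,"y": 0.001,"z": 0.023,"ax": 0,"ay": 0,"az": 0},
    {"hand": 0,"x": 0.018,"y": 0.001,"z": 0.023,"ax": 0,"ay": 0,"az": 0},
    {"hand": 0,"x": 0.018,"y": 0.001,"z": 0.023,"ax": 0,"ay": 0,"az": 0},
    {"hand": 0,"x": 0.018,"y": 0.001,"z": 0.023,"ax": 0,"ay": 0,"az": 0},
    {"hand": 0,"x": 0.018,"y": 0.001,"z": 0.023,"ax": 0,"ay": 0,"az": 0},
    {"hand": 0,"x": 0.018,"y": 0.001,"z": 0.023,"ax": 0,"ay": 0,"az": 0}
  ],
  "newtons": 55
}}

```text
t: 15.35
tool_pos: [0.2391, 0.3021, 0.1522]
orientation: [0.137, 2.473, -0.052]
force: [-2.9, -0.0, 3.6]
opening: 0.0598
gripper_force: 55.0
```

Emit:
{"method": "carry_out", "body": {
  "targets": [
    {"hand": 0,"x": -0.037,"y": 0.0,"z": -0.047,"ax": 0.0,"ay": 0.0,"az": 0.0},
    {"hand": 0,"x": -0.073,"y": 0.0,"z": -0.094,"ax": 0.0,"ay": 0.0,"az": 0.0},
    {"hand": 0,"x": -0.11,"y": 0.0,"z": -0.141,"ax": 0.0,"ay": 0.0,"az": 0.0},
    {"hand": 0,"x": -0.138,"y": -0.007,"z": -0.139,"ax": 0.097,"ay": 0.057,"az": 0.132},
    {"hand": 0,"x": -0.168,"y": -0.017,"z": -0.135,"ax": 0.186,"ay": 0.114,"az": 0.269},
    {"hand": 0,"x": -0.199,"y": -0.031,"z": -0.13,"ax": 0.268,"ay": 0.169,"az": 0.411},
    {"hand": 0,"x": -0.23,"y": -0.048,"z": -0.124,"ax": 0.341,"ay": 0.222,"az": 0.559},
    {"hand": 0,"x": -0.261,"y": -0.068,"z": -0.117,"ax": 0.407,"ay": 0.272,"az": 0.712}
  ]
}}

```text
t: 16.35
tool_pos: [0.3644, 0.2198, 0.4048]
orientation: [1.259, 2.498, -0.244]
force: [0.8, 0.6, -4.8]
opening: 0.0597
gripper_force: 55.0
```

Emit:
{"method": "carry_out", "body": {
  "targets": [
    {"hand": 0,"x": -0.038,"y": 0.003,"z": 0.001,"ax": 0.055,"ay": 0.057,"az": 0.153},
    {"hand": 0,"x": -0.077,"y": 0.004,"z": 0.003,"ax": 0.102,"ay": 0.114,"az": 0.31},
    {"hand": 0,"x": -0.117,"y": 0.001,"z": 0.005,"ax": 0.139,"ay": 0.169,"az": 0.47},
    {"hand": 0,"x": -0.155,"y": -0.005,"z": 0.008,"ax": 0.168,"ay": 0.222,"az": 0.632},
    {"hand": 0,"x": -0.192,"y": -0.014,"z": 0.01,"ax": 0.187,"ay": 0.272,"az": 0.797},
    {"hand": 0,"x": -0.219,"y": -0.025,"z": 0.03,"ax": 0.191,"ay": 0.329,"az": 0.96},
    {"hand": 0,"x": -0.243,"y": -0.038,"z": 0.05,"ax": 0.183,"ay": 0.38,"az": 1.124},
    {"hand": 0,"x": -0.263,"y": -0.053,"z": 0.069,"ax": 0.164,"ay": 0.425,"az": 1.29}
  ]
}}

```text
t: 17.35
tool_pos: [0.483, -0.0287, 0.4372]
orientation: [-2.766, -1.367, -0.168]
force: [0.3, -0.7, -4.3]
opening: 0.0595
gripper_force: 55.0
```

Emit:
{"method": "carry_out", "body": {
  "targets": [
    {"hand": 0,"x": -0.022,"y": 0.017,"z": 0.009,"ax": -0.024,"ay": 0.07,"az": 0.156},
    {"hand": 0,"x": -0.043,"y": 0.03,"z": 0.018,"ax": -0.06,"ay": 0.138,"az": 0.31},
    {"hand": 0,"x": -0.061,"y": 0.041,"z": 0.029,"ax": -0.106,"ay": 0.205,"az": 0.462},
    {"hand": 0,"x": -0.077,"y": 0.049,"z": 0.041,"ax": -0.163,"ay": 0.269,"az": 0.611},
    {"hand": 0,"x": -0.089,"y": 0.056,"z": 0.053,"ax": -0.23,"ay": 0.33,"az": 0.758},
    {"hand": 0,"x": -0.101,"y": 0.068,"z": 0.083,"ax": -0.397,"ay": 0.437,"az": 1.04},
    {"hand": 0,"x": -0.101,"y": 0.068,"z": 0.083,"ax": -0.397,"ay": 0.437,"az": 1.04},
    {"hand": 0,"x": -0.101,"y": 0.068,"z": 0.083,"ax": -0.397,"ay": 0.437,"az": 1.04}
  ]
}}

```text
t: 18.35
tool_pos: [0.4821, -0.1402, 0.3425]
orientation: [2.934, -0.261, 0.919]
force: [-0.5, 1.4, -3.8]
opening: 0.0598
gripper_force: 55.0
```

Emit:
{"method": "carry_out", "body": {
  "targets": [
    {"hand": 0,"x": 0,"y": 0,"z": 0,"ax": 0,"ay": 0,"az": 0},
    {"hand": 0,"x": 0,"y": 0,"z": 0,"ax": 0,"ay": 0,"az": 0}
  ]
}}

```text
t: 18.6
tool_pos: [0.4832, -0.1409, 0.3451]
orientation: [2.932, -0.259, 0.924]
force: [-0.1, -0.5, -3.5]
opening: 0.0599
gripper_force: 55.0
```

Run:
```python
from chk import *
g,psi,b,s=cur();print(s['t'],g,psi,b,s['force'],s['opening'])
p,d=grab('scene','s5');X,Y,Z=rf('scene','s5')
cv2.imwrite('pics/s5.png',cv2.resize(p[180:320,120:290],(728,600),interpolation=cv2.INTER_CUBIC))
for lo in(0.03,):
  for z in np.arange(.075,.26,.01):
    t=(abs(Y)<.026)&(X>.03)&(X<.2)&(abs(Z-z)<.005)
    if t.sum()>3:
        h,e=np.histogram(X[t],np.arange(.03,.2,.005));print(round(z,3),[(round(e[i],3),int(h[i])) for i in range(len(h)) if h[i]>3])
```

```text
18.6 [ 0.57739301 -0.15827779  0.20829621] -10.179245573660607 35.00733870715389 [-0.06120856 -0.47304826 -3.47049694] 0.059873120965289114
0.075 [(np.float64(0.09), 18), (np.float64(0.095), 36)]
0.085 [(np.float64(0.085), 4), (np.float64(0.09), 31)]
0.095 [(np.float64(0.09), 11), (np.float64(0.095), 17)]
0.105 [(np.float64(0.055), 7), (np.float64(0.095), 16), (np.float64(0.1), 13)]
0.115 [(np.float64(0.055), 4), (np.float64(0.1), 22), (np.float64(0.105), 7)]
0.125 [(np.float64(0.06), 4), (np.float64(0.105), 31)]
0.135 [(np.float64(0.065), 15), (np.float64(0.105), 4), (np.float64(0.11), 22)]
0.145 [(np.float64(0.065), 19), (np.float64(0.07), 17), (np.float64(0.11), 13), (np.float64(0.115), 24)]
0.155 [(np.float64(0.07), 35), (np.float64(0.115), 28), (np.float64(0.12), 11)]
0.165 [(np.float64(0.07), 13), (np.float64(0.075), 20), (np.float64(0.1), 13), (np.float64(0.105), 31), (np.float64(0.11), 29), (np.float64(0.115), 21), (np.float64(0.12), 5)]
0.175 [(np.float64(0.075), 30), (np.float64(0.08), 4)]
0.185 [(np.float64(0.075), 5), (np.float64(0.08), 35)]
0.195 [(np.float64(0.08), 25), (np.float64(0.085), 15)]
0.205 [(np.float64(0.085), 41)]
0.215 [(np.float64(0.085), 17), (np.float64(0.09), 23)]
0.225 [(np.float64(0.09), 37), (np.float64(0.095), 9)]
0.235 [(np.float64(0.09), 9), (np.float64(0.095), 38)]
0.245 [(np.float64(0.075), 4), (np.float64(0.08), 24), (np.float64(0.085), 26), (np.float64(0.09), 23), (np.float64(0.095), 21)]
```

View pics/s5.png

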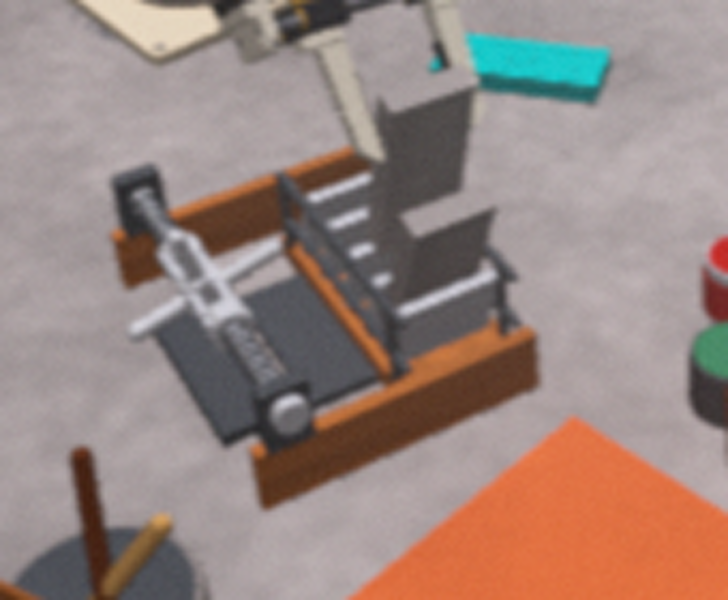

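Tile B hangs straight (730×600 crop, lower edge about (400,280)). Its face line has intercept 0.024, which matches the slot 2 target of 0.0236. I lower it 76 mm along the slope and release.

Emit:
{"method": "carry_out", "body": {
  "targets": [
    {"hand": 0,"x": -0.015,"y": 0,"z": 0.012,"ax": 0,"ay": 0,"az": 0},
    {"hand": 0,"x": -0.03,"y": 0,"z": 0.024,"ax": 0,"ay": 0,"az": 0},
    {"hand": 0,"x": -0.04,"y": 0,"z": 0.0323,"ax": 0,"ay": 0,"az": 0},
    {"hand": 0,"x": -0.048,"y": 0,"z": 0.0388,"ax": 0,"ay": 0,"az": 0},
    {"hand": 0,"x": -0.054,"y": 0,"z": 0.0436,"ax": 0,"ay": 0,"az": 0},
    {"hand": 0,"x": -0.059,"y": 0,"z": 0.0476,"ax": 0,"ay": 0,"az": 0},
    {"hand": 0,"x": -0.059,"y": 0,"z": 0.0476,"ax": 0,"ay": 0,"az": 0}
  ]
}}

```text
t: 19.52
tool_pos: [0.4621, -0.1372, 0.2714]
orientation: [2.931, -0.263, 0.924]
force: [0.1, -0.5, -3.8]
opening: 0.0591
gripper_force: 55.0
```

Run:
```python
from chk import *
g,psi,b,s=cur();print(s['t'],g,psi,b,s['force'],s['opening'])
p,d=grab('scene','s6');X,Y,Z=rf('scene','s6')
t=(abs(Y)<.02)&(X>.04)&(X<.085)&(Z<.2);print('top z',np.sort(Z[t])[-12:].round(4))
T=(abs(Y)<.026)&(X>.04)&(X<.085)&(Z>.135)&(Z<.158);print(np.polyfit(Z[T],X[T],1),T.sum())
```

```text
19.525 [ 0.55632125 -0.15475605  0.13461281] -10.292109125856692 35.00695560349004 [ 0.14968481 -0.4539121  -3.80345756] 0.05909207946168824
top z [0.1711 0.1711 0.1712 0.1713 0.1714 0.1718 0.1721 0.1721 0.1721 0.1723
 0.1724 0.1725]
[0.32151267 0.02340755] 78
```

Emit:
{"method": "carry_out", "body": {
  "targets": [
    {"hand": 0,"x": -0.001,"y": 0,"z": 0.001,"ax": 0,"ay": 0,"az": 0},
    {"hand": 85,"x": -0.001,"y": 0,"z": 0.001,"ax": 0,"ay": 0,"az": 0},
    {"hand": 85,"x": -0.001,"y": 0,"z": 0.001,"ax": 0,"ay": 0,"az": 0},
    {"hand": 100,"x": -0.001,"y": 0,"z": 0.001,"ax": 0,"ay": 0,"az": 0},
    {"hand": 100,"x": -0.001,"y": 0,"z": 0.001,"ax": 0,"ay": 0,"az": 0}
  ]
}}

```text
t: 20.2
tool_pos: [0.4622, -0.1373, 0.2707]
orientation: [2.931, -0.262, 0.926]
force: [-0.3, -0.8, -0.2]
opening: 0.0916
gripper_force: 0.0
```

Emit:
{"method": "carry_out", "body": {
  "targets": [
    {"hand": 100,"x": 0,"y": 0,"z": -0.03,"ax": 0,"ay": 0,"az": 0},
    {"hand": 100,"x": 0,"y": 0,"z": -0.08,"ax": 0,"ay": 0,"az": 0},
    {"hand": 100,"x": 0,"y": 0,"z": -0.12,"ax": 0,"ay": 0,"az": 0},
    {"hand": 100,"x": 0,"y": 0,"z": -0.12,"ax": 0,"ay": 0,"az": 0},
    {"hand": 100,"x": 0,"y": 0,"z": -0.12,"ax": 0,"ay": 0,"az": 0}
  ]
}}

```text
t: 20.82
tool_pos: [0.3943, -0.1247, 0.3682]
orientation: [2.931, -0.263, 0.925]
force: [-0.3, 0.4, 0.3]
opening: 0.0931
gripper_force: 0.0
```

Run:
```python
from chk import *
from m import tile
g,psi,b,s=cur();print(s['t'],g,psi,b,s['force'],s['opening'],s['q'].round(2))
p,d=grab('scene','s7');X,Y,Z=rf('scene','s7')
for lo,hi in((.03,.085),(.087,.13)):
    T=(abs(Y)<.026)&(X>lo)&(X<hi)&(Z>.135)&(Z<.158);k=np.polyfit(Z[T],X[T],1);print(k,np.arctan(k[0]),T.sum())
    t=(abs(Y)<.02)&(X>lo)&(X<hi)&(Z<.2);print('top z',np.sort(Z[t])[-3:])
p,d=grab('top','t7');W=world('top',d)
C=tile(W,206,165,.082);print(C)
ang=C[2] if C[1][0]>C[1][1] else C[2]-90
h=np.radians(ang+180);cc=np.array(C[0])+.035*np.array([np.cos(h),np.sin(h)])
A=(*cc,.13,ang+180,-38);print(A)
w=[(.46,.06,.28,90,-3),A+(100,3)]
check((*g,psi,b),s['q'],w+[(*cc,.083,ang+180,-38)]);plan((*g,psi,b),w,mm=60,deg=10.2)
```

```text
20.825 [ 0.48861164 -0.14225127  0.23150913] -10.302780416968876 35.0476618731534 [-0.29759629  0.37378909  0.27067153] 0.09307352938358152 [-0.52 -0.75  2.33  0.23  1.    1.16]
[0.36011443 0.02207286] 0.3456568818617278 57
top z [0.16908601 0.16934437 0.16955046]
[0.37705244 0.06068721] 0.36056885014780077 72
top z [0.16713635 0.16882073 0.16900861]
(array([0.5568, 0.3072]), array([0.151, 0.06 ]), 22.4, 513, np.float64(0.083))
(np.float64(0.524440888823569), np.float64(0.2938625368277404), 0.13, 202.4, -38)
q end [ 0.45 -0.22  2.28 -0.08  0.42 -1.45]
[{"hand": 100, "x": 0.009, "y": -0.004, "z": -0.006, "ax": 0.087, "ay": -0.06, "az": -0.133}, {"hand": 100, "x": 0.019, "y": -0.011, "z": -0.01, "ax": 0.167, "ay": -0.12, "az": -0.271}, {"hand": 100, "x": 0.03, "y": -0.021, "z": -0.014, "ax": 0.238, "ay": -0.178, "az": -0.415}, {"hand": 100, "x": 0.041, "y": -0.035, "z": -0.016, "ax": 0.301, "ay": -0.233, "az": -0.563}, {"hand": 100, "x": 0.051, "y": -0.052, "z": -0.019, "ax": 0.355, "ay": -0.286, "az": -0.715}, {"hand": 100, "x": 0.06, "y": -0.072, "z": -0.021, "ax": 0.401, "ay": -0.33
[... 1149 characters left out ...]
100, "x": 0.055, "y": 0.019, "z": 0.031, "ax": -0.183, "ay": -0.15, "az": -0.455}, {"hand": 100, "x": 0.069, "y": 0.022, "z": 0.044, "ax": -0.26, "ay": -0.196, "az": -0.601}, {"hand": 100, "x": 0.079, "y": 0.025, "z": 0.059, "ax": -0.344, "ay": -0.24, "az": -0.743}, {"hand": 100, "x": 0.086, "y": 0.028, "z": 0.075, "ax": -0.436, "ay": -0.28, "az": -0.882}, {"hand": 100, "x": 0.09, "y": 0.032, "z": 0.092, "ax": -0.536, "ay": -0.316, "az": -1.017}, {"hand": 100, "x": 0.09, "y": 0.032, "z": 0.092, "ax": -0.536, "ay": -0.316, "az": -1.017}]

[{"hand": 100, "x": 0.0, "y": 0.0, "z": 0.0, "ax": 0.0, "ay": 0.0, "az": 0.0}, {"hand": 100, "x": 0.0, "y": 0.0, "z": 0.0, "ax": 0.0, "ay": 0.0, "az": 0.0}]
```

Emit:
{"method": "carry_out", "body": {
  "targets": [
    {"hand": 100,"x": 0.019,"y": -0.011,"z": -0.01,"ax": 0.167,"ay": -0.12,"az": -0.271},
    {"hand": 100,"x": 0.041,"y": -0.035,"z": -0.016,"ax": 0.301,"ay": -0.233,"az": -0.563},
    {"hand": 100,"x": 0.06,"y": -0.072,"z": -0.021,"ax": 0.401,"ay": -0.334,"az": -0.872},
    {"hand": 100,"x": 0.072,"y": -0.12,"z": -0.028,"ax": 0.465,"ay": -0.415,"az": -1.197},
    {"hand": 100,"x": 0.072,"y": -0.12,"z": -0.028,"ax": 0.465,"ay": -0.415,"az": -1.197},
    {"hand": 100,"x": 0.072,"y": -0.12,"z": -0.028,"ax": 0.465,"ay": -0.415,"az": -1.197},
    {"hand": 100,"x": 0.072,"y": -0.12,"z": -0.028,"ax": 0.465,"ay": -0.415,"az": -1.197},
    {"hand": 100,"x": 0.072,"y": -0.12,"z": -0.028,"ax": 0.465,"ay": -0.415,"az": -1.197}
  ]
}}

```text
t: 21.92
tool_pos: [0.4586, -0.0138, 0.4305]
orientation: [-2.621, -1.598, -0.161]
force: [1.0, -0.7, -0.8]
opening: 0.0931
gripper_force: 0.0
```

Emit:
{"method": "carry_out", "body": {
  "targets": [
    {"hand": 100,"x": 0.052,"y": -0.021,"z": -0.003,"ax": 0.022,"ay": -0.12,"az": -0.318},
    {"hand": 100,"x": 0.1,"y": -0.047,"z": 0.012,"ax": 0.008,"ay": -0.225,"az": -0.642},
    {"hand": 100,"x": 0.141,"y": -0.073,"z": 0.045,"ax": -0.037,"ay": -0.308,"az": -0.971},
    {"hand": 100,"x": 0.171,"y": -0.102,"z": 0.079,"ax": -0.116,"ay": -0.373,"az": -1.299},
    {"hand": 100,"x": 0.171,"y": -0.102,"z": 0.079,"ax": -0.116,"ay": -0.373,"az": -1.299},
    {"hand": 100,"x": 0.171,"y": -0.102,"z": 0.079,"ax": -0.116,"ay": -0.373,"az": -1.299},
    {"hand": 100,"x": 0.171,"y": -0.102,"z": 0.079,"ax": -0.116,"ay": -0.373,"az": -1.299},
    {"hand": 100,"x": 0.171,"y": -0.102,"z": 0.079,"ax": -0.116,"ay": -0.373,"az": -1.299}
  ]
}}

```text
t: 22.92
tool_pos: [0.4496, 0.1926, 0.3743]
orientation: [1.045, 2.652, -0.166]
force: [-0.1, -0.2, 0.3]
opening: 0.0929
gripper_force: 0.0
```

Emit:
{"method": "carry_out", "body": {
  "targets": [
    {"hand": 100,"x": 0.039,"y": 0.015,"z": 0.02,"ax": -0.114,"ay": -0.101,"az": -0.306},
    {"hand": 100,"x": 0.069,"y": 0.022,"z": 0.044,"ax": -0.26,"ay": -0.196,"az": -0.601},
    {"hand": 100,"x": 0.09,"y": 0.032,"z": 0.092,"ax": -0.536,"ay": -0.316,"az": -1.017},
    {"hand": 100,"x": 0.09,"y": 0.032,"z": 0.092,"ax": -0.536,"ay": -0.316,"az": -1.017},
    {"hand": 100,"x": 0.09,"y": 0.032,"z": 0.092,"ax": -0.536,"ay": -0.316,"az": -1.017},
    {"hand": 100,"x": 0.09,"y": 0.032,"z": 0.092,"ax": -0.536,"ay": -0.316,"az": -1.017},
    {"hand": 100,"x": 0.09,"y": 0.032,"z": 0.092,"ax": -0.536,"ay": -0.316,"az": -1.017},
    {"hand": 100,"x": 0.09,"y": 0.032,"z": 0.092,"ax": -0.536,"ay": -0.316,"az": -1.017}
  ]
}}

```text
t: 23.92
tool_pos: [0.4291, 0.2545, 0.2596]
orientation: [-0.48, 2.442, 0.164]
force: [0.3, -0.4, -0.7]
opening: 0.0929
gripper_force: 0.0
```

Emit:
{"method": "carry_out", "body": {
  "targets": [
    {"hand": 100,"x": 0,"y": 0,"z": 0,"ax": 0,"ay": 0,"az": 0},
    {"hand": 100,"x": 0,"y": 0,"z": 0,"ax": 0,"ay": 0,"az": 0}
  ]
}}

```text
t: 24.18
tool_pos: [0.4294, 0.2552, 0.2604]
orientation: [-0.483, 2.441, 0.163]
force: [0.3, 0.2, 0.0]
opening: 0.0928
gripper_force: 0.0
```

Run:
```python
from chk import *
from m import tile,rect
g,psi,b,s=cur();print(s['t'],g,psi,b,s['q'].round(2),abs(s['dq']).max())
p,d=grab('top','t8');W=world('top',d)
z=W[...,2];m=(abs(z-.082)<.007)&(np.hypot(W[...,0]-.557,W[...,1]-.307)<.085);print('visible part',rect(W,m),W[m][:,:2].max(0))
cv2.imwrite('pics/t8.png',cv2.resize(p[120:220,150:270],(720,600),interpolation=cv2.INTER_CUBIC))
A=(.5244,.2939,.083,202.4,-38)
plan((*g,psi,b),[A+(100,2,30),A+(0,4)])
U=A[:2]+(.22,202.4,-38)
e=np.r_[rk(1,0)-rk(0,0),0];u=np.array([*(rk(.2955,0)-rk(0,0)),.955])
T=np.array([.5563,-.1548,.1346])-.0366*e; hv=T+.077*u;print(T,hv)
w=[U+(0,),(.47,.08,.30,90,-3,0),(*hv,-10.3,34.9,0,3)]
check(A,ik(A[:3],202.4,-38,s['q'])[0],w);plan(A,w,mm=60,deg=10.2)
```

```text
24.175 [0.5243009  0.29392522 0.12858842] -157.65814234951833 -37.86381340634993 [ 0.45 -0.31  2.25 -0.07  0.54 -1.46] 0.01429668808824084
visible part (array([0.5692, 0.3127]), array([0.127, 0.06 ]), 22.2, 376, np.float64(0.083)) [0.63363087 0.35989516]
[{"hand": 100, "x": 0.0, "y": -0.017, "z": 0.002, "ax": -0.102, "ay": 0.0, "az": -0.131}, {"hand": 100, "x": -0.003, "y": -0.033, "z": 0.005, "ax": -0.203, "ay": 0.0, "az": -0.261}, {"hand": 100, "x": -0.008, "y": -0.049, "z": 0.01, "ax": -0.305, "ay": 0.0, "az": -0.392}, {"hand": 100, "x": -0.014, "y": -0.063, "z": 0.017, "ax": -0.406, "ay": 0.0, "az": -0.522}, {"hand": 100, "x": -0.022, "y": -0.075, "z": 0.025, "ax": -0.508, "ay": 0.0, "az": -0.653}, {"hand": 100, "x": -0.032, "y": -0.086, "z": 0.034, "ax": -0.609, "ay": 0.0, "az": -0.783}, {"hand": 100, "x": -0.043, "y": -0.094, "z": 0.044, "ax": -0.711, "ay": 0.0, "az": -0.914}, {"hand": 100, "x": -0.055, "y": -0.099, "z": 0.055, "ax": -0.812, "ay": 0.0, "az": -1.044}]

[{"hand": 100, "x": 0.0, "y": -0.017, "z": 0.002, "ax": -0.102, "ay": 0.0, "az": -0.131}, {"hand": 100, "x": -0
[... 5225 characters left out ...]
: -0.153, "y": 0.01, "z": 0.06, "ax": -0.18, "ay": 0.333, "az": 0.943}, {"hand": 0, "x": -0.169, "y": 0.006, "z": 0.072, "ax": -0.243, "ay": 0.377, "az": 1.095}, {"hand": 0, "x": -0.181, "y": 0.004, "z": 0.085, "ax": -0.316, "ay": 0.414, "az": 1.245}]

[{"hand": 0, "x": -0.01, "y": 0.008, "z": 0.01, "ax": -0.079, "ay": 0.06, "az": 0.138}, {"hand": 0, "x": -0.018, "y": 0.014, "z": 0.021, "ax": -0.166, "ay": 0.119, "az": 0.272}, {"hand": 0, "x": -0.018, "y": 0.014, "z": 0.021, "ax": -0.166, "ay": 0.119, "az": 0.272}, {"hand": 0, "x": -0.018, "y": 0.014, "z": 0.021, "ax": -0.166, "ay": 0.119, "az": 0.272}, {"hand": 0, "x": -0.018, "y": 0.014, "z": 0.021, "ax": -0.166, "ay": 0.119, "az": 0.272}]
```

View pics/t8.png

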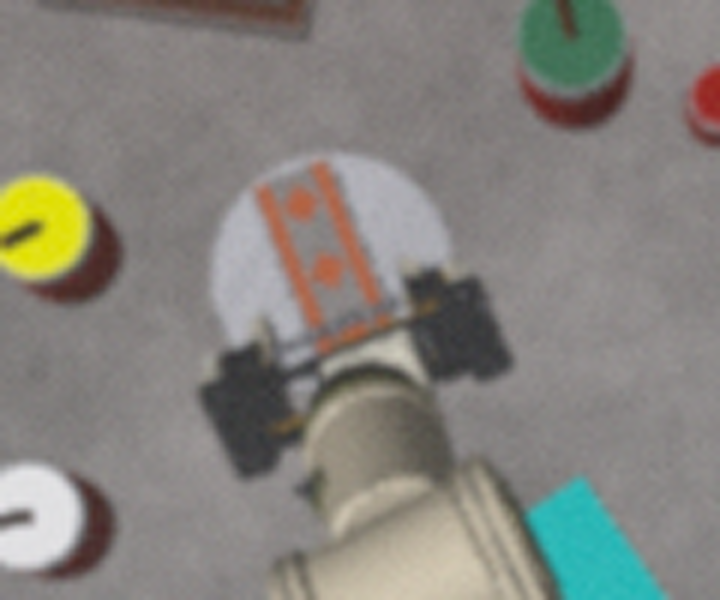

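The crop shows the fingers straddling the wheel tile (tile (320,250), fingers at (255,400) and (440,320)), well aligned. I descend, grip and carry it to above slot 1.

Emit:
{"method": "carry_out", "body": {
  "targets": [
    {"hand": 100,"x": 0.014,"y": 0,"z": 0.018,"ax": 0,"ay": 0,"az": 0},
    {"hand": 100,"x": 0.0268,"y": 0,"z": 0.0343,"ax": 0,"ay": 0,"az": 0},
    {"hand": 100,"x": 0.0268,"y": 0,"z": 0.0343,"ax": 0,"ay": 0,"az": 0},
    {"hand": 0,"x": 0.0268,"y": 0,"z": 0.0343,"ax": 0,"ay": 0,"az": 0},
    {"hand": 0,"x": 0.0268,"y": 0,"z": 0.0343,"ax": 0,"ay": 0,"az": 0},
    {"hand": 0,"x": 0.0268,"y": 0,"z": 0.0343,"ax": 0,"ay": 0,"az": 0},
    {"hand": 0,"x": 0.0268,"y": 0,"z": 0.0343,"ax": 0,"ay": 0,"az": 0},
    {"hand": 0,"x": 0.0268,"y": 0,"z": 0.0343,"ax": 0,"ay": 0,"az": 0}
  ],
  "newtons": 55
}}

```text
t: 25.22
tool_pos: [0.4295, 0.2549, 0.2174]
orientation: [-0.484, 2.439, 0.163]
force: [-3.5, -2.3, 5.5]
opening: 0.0593
gripper_force: 55.0
```

Emit:
{"method": "carry_out", "body": {
  "targets": [
    {"hand": 0,"x": -0.028,"y": 0.0,"z": -0.036,"ax": 0.0,"ay": 0.0,"az": 0.0},
    {"hand": 0,"x": -0.056,"y": 0.0,"z": -0.072,"ax": 0.0,"ay": 0.0,"az": 0.0},
    {"hand": 0,"x": -0.084,"y": 0.0,"z": -0.108,"ax": 0.0,"ay": 0.0,"az": 0.0},
    {"hand": 0,"x": -0.089,"y": 0.001,"z": -0.119,"ax": 0.097,"ay": 0.051,"az": 0.131},
    {"hand": 0,"x": -0.096,"y": -0.001,"z": -0.128,"ax": 0.188,"ay": 0.101,"az": 0.268},
    {"hand": 0,"x": -0.104,"y": -0.006,"z": -0.136,"ax": 0.272,"ay": 0.15,"az": 0.409},
    {"hand": 0,"x": -0.112,"y": -0.014,"z": -0.143,"ax": 0.349,"ay": 0.196,"az": 0.554},
    {"hand": 0,"x": -0.12,"y": -0.025,"z": -0.15,"ax": 0.418,"ay": 0.24,"az": 0.705}
  ]
}}

```text
t: 26.22
tool_pos: [0.4407, 0.2332, 0.4082]
orientation: [0.585, 2.68, -0.127]
force: [0.7, -0.8, -3.8]
opening: 0.0591
gripper_force: 55.0
```

Emit:
{"method": "carry_out", "body": {
  "targets": [
    {"hand": 0,"x": -0.015,"y": -0.009,"z": -0.004,"ax": 0.062,"ay": 0.051,"az": 0.151},
    {"hand": 0,"x": -0.031,"y": -0.02,"z": -0.007,"ax": 0.115,"ay": 0.101,"az": 0.306},
    {"hand": 0,"x": -0.047,"y": -0.034,"z": -0.01,"ax": 0.161,"ay": 0.149,"az": 0.464},
    {"hand": 0,"x": -0.063,"y": -0.052,"z": -0.013,"ax": 0.198,"ay": 0.196,"az": 0.624},
    {"hand": 0,"x": -0.078,"y": -0.072,"z": -0.015,"ax": 0.228,"ay": 0.24,"az": 0.787},
    {"hand": 0,"x": -0.091,"y": -0.094,"z": -0.018,"ax": 0.25,"ay": 0.28,"az": 0.952},
    {"hand": 0,"x": -0.103,"y": -0.119,"z": -0.021,"ax": 0.263,"ay": 0.316,"az": 1.119},
    {"hand": 0,"x": -0.117,"y": -0.144,"z": -0.006,"ax": 0.262,"ay": 0.355,"az": 1.285}
  ]
}}

```text
t: 27.22
tool_pos: [0.4772, 0.0582, 0.462]
orientation: [-2.392, -2.03, -0.008]
force: [0.5, -0.8, -4.5]
opening: 0.0596
gripper_force: 55.0
```

Emit:
{"method": "carry_out", "body": {
  "targets": [
    {"hand": 0,"x": -0.03,"y": 0.008,"z": 0.008,"ax": -0.006,"ay": 0.06,"az": 0.159},
    {"hand": 0,"x": -0.059,"y": 0.013,"z": 0.018,"ax": -0.022,"ay": 0.12,"az": 0.318},
    {"hand": 0,"x": -0.086,"y": 0.015,"z": 0.027,"ax": -0.047,"ay": 0.177,"az": 0.476},
    {"hand": 0,"x": -0.112,"y": 0.015,"z": 0.038,"ax": -0.082,"ay": 0.233,"az": 0.633},
    {"hand": 0,"x": -0.134,"y": 0.013,"z": 0.049,"ax": -0.126,"ay": 0.285,"az": 0.789},
    {"hand": 0,"x": -0.153,"y": 0.01,"z": 0.06,"ax": -0.18,"ay": 0.333,"az": 0.943},
    {"hand": 0,"x": -0.169,"y": 0.006,"z": 0.072,"ax": -0.243,"ay": 0.377,"az": 1.095},
    {"hand": 0,"x": -0.181,"y": 0.004,"z": 0.085,"ax": -0.316,"ay": 0.414,"az": 1.245}
  ]
}}

```text
t: 28.22
tool_pos: [0.4518, -0.1209, 0.3741]
orientation: [-3.013, -0.201, -0.75]
force: [0.9, -0.0, -4.5]
opening: 0.0595
gripper_force: 55.0
```

Emit:
{"method": "carry_out", "body": {
  "targets": [
    {"hand": 0,"x": -0.01,"y": 0.008,"z": 0.01,"ax": -0.079,"ay": 0.06,"az": 0.138},
    {"hand": 0,"x": -0.018,"y": 0.014,"z": 0.021,"ax": -0.166,"ay": 0.119,"az": 0.272},
    {"hand": 0,"x": -0.018,"y": 0.014,"z": 0.021,"ax": -0.166,"ay": 0.119,"az": 0.272},
    {"hand": 0,"x": -0.018,"y": 0.014,"z": 0.021,"ax": -0.166,"ay": 0.119,"az": 0.272},
    {"hand": 0,"x": -0.018,"y": 0.014,"z": 0.021,"ax": -0.166,"ay": 0.119,"az": 0.272},
    {"hand": 0,"x": -0.018,"y": 0.014,"z": 0.021,"ax": -0.166,"ay": 0.119,"az": 0.272}
  ]
}}

```text
t: 28.98
tool_pos: [0.4487, -0.1351, 0.3493]
orientation: [2.933, -0.262, 0.921]
force: [0.4, -0.9, -4.3]
opening: 0.059
gripper_force: 55.0
```

Run:
```python
from chk import *
g,psi,b,s=cur();print(s['t'],g,psi,b,s['force'],s['opening'])
v=g[:2]-O;print('g rack',v[0]*cy+v[1]*sy,-v[0]*sy+v[1]*cy)
p,d=grab('scene','s9');X,Y,Z=rf('scene','s9')
T=(abs(Y)<.026)&(X>.03)&(X<.066)&(Z>.185)&(Z<.235);k=np.polyfit(Z[T],X[T],1);print(k,np.arctan(k[0]),T.sum(),'yaw',np.polyfit(Y[T],X[T]-k[0]*Z[T],1)[0],'want icpt -.013')
t=(abs(Y)<.02)&(X>.01)&(X<.07)&(Z<.26);print('top z',np.sort(Z[t])[-12:].round(4))
```

```text
28.975 [ 0.54260253 -0.152489    0.21228589] -10.251545300036597 34.87211930826609 [ 0.44830879 -0.9015531  -4.3248497 ] 0.05900225783626567
g rack 0.03207488801491464 0.00022539692691246702
[ 0.29439413 -0.00642809] 0.2863058930356384 208 yaw 0.0014241755902060556 want icpt -.013
top z [0.2454 0.2454 0.2456 0.2458 0.246  0.246  0.2461 0.2462 0.2464 0.2465
 0.2468 0.2473]
```

Emit:
{"method": "carry_out", "body": {
  "targets": [
    {"hand": 0,"x": -0.0033,"y": 0,"z": -0.0023,"ax": 0,"ay": 0,"az": 0},
    {"hand": 0,"x": -0.0033,"y": 0,"z": -0.0023,"ax": 0,"ay": 0,"az": 0},
    {"hand": 0,"x": -0.02,"y": 0,"z": 0.0112,"ax": 0,"ay": 0,"az": 0},
    {"hand": 0,"x": -0.035,"y": 0,"z": 0.0233,"ax": 0,"ay": 0,"az": 0},
    {"hand": 0,"x": -0.047,"y": 0,"z": 0.033,"ax": 0,"ay": 0,"az": 0},
    {"hand": 0,"x": -0.056,"y": 0,"z": 0.0403,"ax": 0,"ay": 0,"az": 0},
    {"hand": 0,"x": -0.062,"y": 0,"z": 0.0451,"ax": 0,"ay": 0,"az": 0},
    {"hand": 0,"x": -0.0635,"y": 0,"z": 0.0463,"ax": 0,"ay": 0,"az": 0}
  ]
}}

```text
t: 30.02
tool_pos: [0.4231, -0.1306, 0.274]
orientation: [2.933, -0.263, 0.92]
force: [0.6, -0.2, -4.0]
opening: 0.0595
gripper_force: 55.0
```

Run:
```python
from chk import *
g,psi,b,s=cur();print(s['t'],g,psi,b,s['force'],s['opening'])
p,d=grab('scene','s10');X,Y,Z=rf('scene','s10')
T=(abs(Y)<.026)&(X>.01)&(X<.045)&(Z>.135)&(Z<.16);k=np.polyfit(Z[T],X[T],1);print(k,T.sum())
t=(abs(Y)<.02)&(X>.0)&(X<.045)&(Z<.2);print('top z',np.sort(Z[t])[-12:].round(4))
```

```text
30.025 [ 0.51687311 -0.14804065  0.13698761] -10.312679292983724 34.84248009458661 [ 0.63063017 -0.2156014  -3.99646636] 0.05949289579368166
[ 0.32725446 -0.01509631] 58
top z [0.1706 0.171  0.1713 0.1714 0.1714 0.1714 0.1716 0.1717 0.1728 0.1729
 0.1736 0.1738]
```

Emit:
{"method": "carry_out", "body": {
  "targets": [
    {"hand": 0,"x": -0.001,"y": 0,"z": 0.001,"ax": 0,"ay": 0,"az": 0},
    {"hand": 85,"x": -0.001,"y": 0,"z": 0.001,"ax": 0,"ay": 0,"az": 0},
    {"hand": 85,"x": -0.001,"y": 0,"z": 0.001,"ax": 0,"ay": 0,"az": 0},
    {"hand": 100,"x": -0.001,"y": 0,"z": 0.001,"ax": 0,"ay": 0,"az": 0},
    {"hand": 100,"x": -0.001,"y": 0,"z": 0.001,"ax": 0,"ay": 0,"az": 0}
  ]
}}

```text
t: 30.7
tool_pos: [0.4231, -0.1306, 0.2734]
orientation: [2.932, -0.263, 0.921]
force: [0.0, 0.1, 0.7]
opening: 0.0915
gripper_force: 0.0
```

Emit:
{"method": "carry_out", "body": {
  "targets": [
    {"hand": 100,"x": 0,"y": 0,"z": -0.03,"ax": 0,"ay": 0,"az": 0},
    {"hand": 100,"x": 0,"y": 0,"z": -0.08,"ax": 0,"ay": 0,"az": 0},
    {"hand": 100,"x": 0,"y": 0,"z": -0.12,"ax": 0,"ay": 0,"az": 0},
    {"hand": 100,"x": 0,"y": 0,"z": -0.12,"ax": 0,"ay": 0,"az": 0},
    {"hand": 100,"x": 0,"y": 0,"z": -0.12,"ax": 0,"ay": 0,"az": 0}
  ]
}}

```text
t: 31.32
tool_pos: [0.3617, -0.1205, 0.3712]
orientation: [2.935, -0.263, 0.915]
force: [0.5, 0.2, -0.5]
opening: 0.0929
gripper_force: 0.0
```

Run:
```python
from chk import *
g,psi,b,s=cur();print(s['t'],g,psi,b,s['force'],s['opening'],s['q'].round(2))
p,d=grab('scene','s11');X,Y,Z=rf('scene','s11')
for lo,hi in((0,.043),(.048,.083),(.087,.13)):
    T=(abs(Y)<.026)&(X>lo)&(X<hi)&(Z>.135)&(Z<.16);k=np.polyfit(Z[T],X[T],1);t=(abs(Y)<.02)&(X>lo)&(X<hi)&(Z<.2);print(k,T.sum(),'top z',np.sort(Z[t])[-3:])
for cam,tag in(('top','top0'),('scene','s11')):
    X,Y,Z=rf(cam,tag)
    sp=(abs(X)<.05)&(Y<-.07)&(Y>-.21)
    for y in np.arange(-.2,-.07,.01):
        t=sp&(abs(Y-y)<.005)&(abs(X)<.012)&(Z>.03); print(cam,round(y,3),t.sum(),Z[t].max().round(3) if t.any() else '',np.percentile(Z[t],20).round(3) if t.any() else '', end=' | ')
    t=sp&(abs(Y+.135)>.03)&(Z>.04)&(Z<.16);print('\nspoke X',np.median(X[t]),X[t].min(),X[t].max(),t.sum())
cv2.imwrite('pics/s11.png',cv2.resize(p[200:320,130:270],(700,600),interpolation=cv2.INTER_CUBIC))
```

```text
31.325 [ 0.45508199 -0.13778475  0.23380366] -10.286164234522111 34.64499914410444 [ 0.50327189  0.24373077 -0.4999491 ] 0.0928854668646081 [-0.56 -0.89  2.39  0.24  1.09  1.13]
[0.06383984 0.03077314] 4 top z [0.16861617 0.16917274 0.1692412 ]
[-0.03667717  0.07982852] 70 top z [0.16929717 0.1703882  0.17084206]
[0.34411768 0.06534505] 88 top z [0.16809599 0.16832467 0.16895841]
top -0.2 0   | top -0.19 4 0.079 0.072 | top -0.18 7 0.081 0.072 | top -0.17 7 0.083 0.076 | top -0.16 6 0.083 0.075 | top -0.15 12 0.145 0.094 | top -0.14 23 0.136 0.088 | top -0.13 17 0.104 0.091 | top -0.12 18 0.096 0.044 | top -0.11 7 0.097 0.093 | top -0.1 7 0.108 0.094 | top -0.09 7 0.102 0.095 | top -0.08 4 0.099 0.096 | 
spoke X -0.0004080554383148463 -0.006665226574070003 0.004959950752922597 36
scene -0.2 0   | scene -0.19 10 0.076 0.069 | scene -0.18 15 0.078 0.07 | scene -0.17 15 0.08 0.072 | scene -0.16 17 0.083 0.075 | scene -0.15 48 0.139 0.086 | scene -0.14 35 0.136 0.098 | scene -0.13 18 0.099 0.094 | scene -0.12 13 0.094 0.087 | scene -0.11 15 0.095 0.088 | scene -0.1 16 0.098 0.09 | scene -0.09 14 0.098 0.092 | scene -0.08 7 0.099 0.096 | 
spoke X 0.006544108217304136 -0.002706766604741626 0.010820320411159521 77
```

View pics/s11.png

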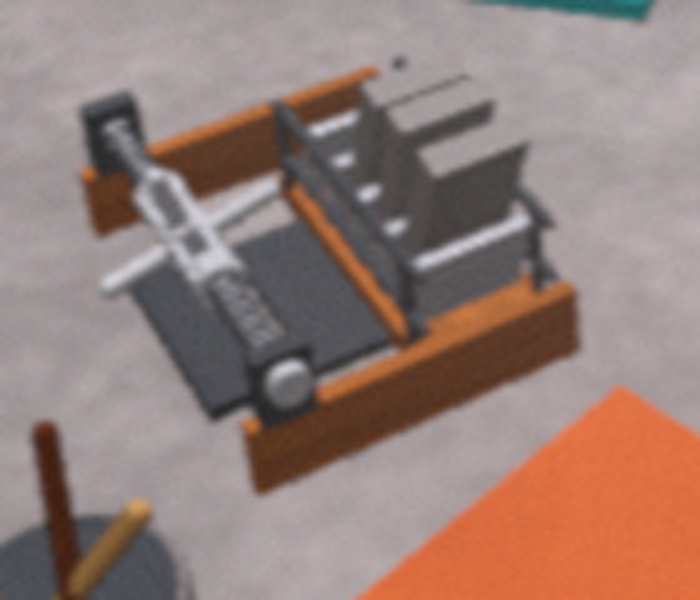

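The crop shows three tiles standing in slots 1–3 with tops at 0.169 m. One spoke is about 13° short of upright, so the turnbuckle stands at about 1.34 rad and needs about 643° more. I move the shut fingers above its −y side.

Run:
```python
from chk import *
g,psi,b,s=cur()
p=rk(0,-.1935);print(p)
w=[(.44,-.17,.27,35,17,0),(*p,.20,79.7,0,0,3)]
check((*g,psi,b),s['q'],w+[(*p,.121,79.7,0),(*rk(0,-.115),.121,79.7,0)]);plan((*g,psi,b),w,mm=50,deg=9.5)
```

```text
[ 0.47654817 -0.3374083 ]
q end [-0.58  0.1   1.74  0.    1.3  -0.4 ]
[{"hand": 0, "x": 0.011, "y": 0.017, "z": -0.005, "ax": 0.072, "ay": -0.051, "az": -0.11}, {"hand": 0, "x": 0.024, "y": 0.032, "z": -0.009, "ax": 0.138, "ay": -0.102, "az": -0.224}, {"hand": 0, "x": 0.037, "y": 0.045, "z": -0.012, "ax": 0.199, "ay": -0.152, "az": -0.342}, {"hand": 0, "x": 0.05, "y": 0.056, "z": -0.015, "ax": 0.254, "ay": -0.2, "az": -0.463}, {"hand": 0, "x": 0.063, "y": 0.064, "z": -0.017, "ax": 0.302, "ay": -0.247, "az": -0.587}, {"hand": 0, "x": 0.076, "y": 0.069, "z": -0.019, "ax": 0.345, "ay": -0.291, "az": -0.714}, {"hand": 0, "x": 0.087, "y": 0.093, "z": 0.0, "ax": 0.382, "ay": -0.331, "az": -0.842}, {"hand": 0, "x": 0.098, "y": 0.116, "z": 0.019, "ax": 0.412, "ay": -0.368, "az": -0.973}]

[{"hand": 0, "x": -0.011, "y": 0.026, "z": 0.009, "ax": 0.023, "ay": -0.049, "az": -0.128}, {"hand": 0, "x": -0.022, "y": 0.049, "z": 0.018, "ax": 0.039, "ay": -0.098, "az": -0.257}, {"hand": 0, "x": -0.033, "y": 0.071, "z": 0.027, "ax": 0.048, "ay": -0.146, "az": -0.388}, {"hand": 0, "x": -0.044, "y": 0.09, "z": 0.036, "ax": 0.052, "ay": -0.193, "az": -0.519}, {"hand": 0, "x": -0.044, "y": 0.09, "z": 0.036, "ax": 0.052, "ay": -0.193, "az": -0.519}, {"hand": 0, "x": -0.044, "y": 0.09, "z": 0.036, "ax": 0.052, "ay": -0.193, "az": -0.519}, {"hand": 0, "x": -0.044, "y": 0.09, "z": 0.036, "ax": 0.052, "ay": -0.193, "az": -0.519}]
```

Emit:
{"method": "carry_out", "body": {
  "targets": [
    {"hand": 0,"x": 0.024,"y": 0.032,"z": -0.009,"ax": 0.138,"ay": -0.102,"az": -0.224},
    {"hand": 0,"x": 0.05,"y": 0.056,"z": -0.015,"ax": 0.254,"ay": -0.2,"az": -0.463},
    {"hand": 0,"x": 0.076,"y": 0.069,"z": -0.019,"ax": 0.345,"ay": -0.291,"az": -0.714},
    {"hand": 0,"x": 0.098,"y": 0.116,"z": 0.019,"ax": 0.412,"ay": -0.368,"az": -0.973},
    {"hand": 0,"x": 0.098,"y": 0.116,"z": 0.019,"ax": 0.412,"ay": -0.368,"az": -0.973},
    {"hand": 0,"x": 0.098,"y": 0.116,"z": 0.019,"ax": 0.412,"ay": -0.368,"az": -0.973},
    {"hand": 0,"x": 0.098,"y": 0.116,"z": 0.019,"ax": 0.412,"ay": -0.368,"az": -0.973},
    {"hand": 0,"x": 0.098,"y": 0.116,"z": 0.019,"ax": 0.412,"ay": -0.368,"az": -0.973}
  ],
  "newtons": 20
}}

```text
t: 32.38
tool_pos: [0.4311, -0.2505, 0.4116]
orientation: [-2.766, -1.282, -0.274]
force: [0.1, 0.1, -0.3]
opening: 0.0176
gripper_force: 0.0
```

Emit:
{"method": "carry_out", "body": {
  "targets": [
    {"hand": 0,"x": -0.022,"y": 0.049,"z": 0.018,"ax": 0.039,"ay": -0.098,"az": -0.257},
    {"hand": 0,"x": -0.044,"y": 0.09,"z": 0.036,"ax": 0.052,"ay": -0.193,"az": -0.519},
    {"hand": 0,"x": -0.044,"y": 0.09,"z": 0.036,"ax": 0.052,"ay": -0.193,"az": -0.519},
    {"hand": 0,"x": -0.044,"y": 0.09,"z": 0.036,"ax": 0.052,"ay": -0.193,"az": -0.519},
    {"hand": 0,"x": -0.044,"y": 0.09,"z": 0.036,"ax": 0.052,"ay": -0.193,"az": -0.519},
    {"hand": 0,"x": -0.044,"y": 0.09,"z": 0.036,"ax": 0.052,"ay": -0.193,"az": -0.519},
    {"hand": 0,"x": -0.044,"y": 0.09,"z": 0.036,"ax": 0.052,"ay": -0.193,"az": -0.519}
  ]
}}

```text
t: 33.25
tool_pos: [0.4764, -0.3365, 0.369]
orientation: [2.411, 2.011, -0.001]
force: [0.6, -0.9, -0.1]
opening: 0.0005
gripper_force: 0.0
```

```bash
cat > st.py <<'E'
from chk import *
g,psi,b,s=cur();v=g[:2]-O
print(s['t'],'rackX %.4f y\' %.4f tip z\' %.4f'%(v[0]*cy+v[1]*sy,-v[0]*sy+v[1]*cy+.1335,g[2]-.019-.08),psi,b,s['force'].round(1),s['opening'])
E
python3 st.py
```

```text
33.25 rackX -0.0002 y' -0.0594 tip z' 0.1030 79.64343058418643 -0.11596240678046449 [ 0.6 -0.9 -0.1] 0.0004694830570719208
```

Emit:
{"method": "carry_out", "body": {
  "targets": [
    {"hand": 0,"x": 0,"y": 0,"z": 0.04,"ax": 0,"ay": 0,"az": 0},
    {"hand": 0,"x": 0,"y": 0,"z": 0.079,"ax": 0,"ay": 0,"az": 0},
    {"hand": 0,"x": 0,"y": 0,"z": 0.079,"ax": 0,"ay": 0,"az": 0},
    {"hand": 0,"x": 0.02,"y": 0,"z": 0.079,"ax": 0,"ay": 0,"az": 0},
    {"hand": 0,"x": 0.035,"y": 0,"z": 0.079,"ax": 0,"ay": 0,"az": 0},
    {"hand": 0,"x": 0.05,"y": 0,"z": 0.079,"ax": 0,"ay": 0,"az": 0},
    {"hand": 0,"x": 0.064,"y": 0,"z": 0.079,"ax": 0,"ay": 0,"az": 0},
    {"hand": 0,"x": 0.077,"y": 0,"z": 0.079,"ax": 0,"ay": 0,"az": 0}
  ]
}}

```text
t: 34.25
tool_pos: [0.4904, -0.2599, 0.2894]
orientation: [2.41, 2.013, -0.002]
force: [0.2, -2.7, 0.5]
opening: 0.0008
gripper_force: 1.2
```

Emit:
{"method": "carry_out", "body": {
  "targets": [
    {"hand": 0,"x": 0,"y": 0,"z": 0,"ax": 0,"ay": 0,"az": 0}
  ]
}}

```text
t: 34.38
tool_pos: [0.4904, -0.2595, 0.2889]
orientation: [-2.41, -2.015, 0.002]
force: [0.1, 0.3, 1.0]
opening: 0.0003
gripper_force: 0.3
```

```bash
python3 st.py
cat > ang.py <<'E'
from chk import *
import sys
tag=sys.argv[1]
for cam in('scene','top'):
    p,d=grab(cam,tag+cam);X,Y,Z=rf(cam,tag+cam)
    y=Y+.1335;z=Z-.08;r=np.hypot(y,z)
    t=(abs(X-.002)<.011)&(r>.022)&(r<.06)&(z>-.045)
    a=np.degrees(np.arctan2(y[t],z[t]))
    h,e=np.histogram(a,np.arange(-130,140,6));print(cam,[(int(e[i]+3),int(h[i])) for i in range(len(h)) if h[i]>2])
    wood=((np.load(f'pics/{tag}{cam}.npz')['p'].astype(int)[...,2]-p[...,0].astype(int))>45)&(Z>.042)&(Z<.064)&(abs(Y+.03)<.06)
    print(' cheeks',np.median(X[wood&(X<-.09)&(X>-.16)]).round(4),np.median(X[wood&(X>.09)&(X<.16)]).round(4))
if len(sys.argv)>2: cv2.imwrite(f'pics/{tag}.png',cv2.resize(np.load(f'pics/{tag}scene.npz')['p'][200:320,130:270],(700,600),interpolation=cv2.INTER_CUBIC))
E
python3 ang.py a1
```

```text
34.375 rackX -0.0004 y' 0.0191 tip z' 0.0229 79.80684815061817 -0.033471727233965284 [0.1 0.3 1. ] 0.00034189519802285847
scene [(-121, 6), (-115, 17), (-109, 21), (-103, 7), (-37, 5), (-31, 17), (-25, 20), (-19, 3), (17, 8), (23, 4), (35, 5), (47, 5), (53, 22), (59, 16), (65, 4)]
 cheeks -0.1202 0.1325
top []
 cheeks -0.1264 0.1248
```

Emit:
{"method": "carry_out", "body": {
  "targets": [
    {"hand": 0,"x": 0,"y": 0,"z": -0.05,"ax": 0,"ay": 0,"az": 0},
    {"hand": 0,"x": 0,"y": 0,"z": -0.054,"ax": 0,"ay": 0,"az": 0},
    {"hand": 0,"x": -0.04,"y": 0,"z": -0.054,"ax": 0,"ay": 0,"az": 0},
    {"hand": 0,"x": -0.078,"y": 0,"z": -0.054,"ax": 0,"ay": 0,"az": 0},
    {"hand": 0,"x": -0.078,"y": 0,"z": -0.054,"ax": 0,"ay": 0,"az": 0},
    {"hand": 0,"x": -0.078,"y": 0,"z": -0.02,"ax": 0,"ay": 0,"az": 0},
    {"hand": 0,"x": -0.078,"y": 0,"z": 0,"ax": 0,"ay": 0,"az": 0},
    {"hand": 0,"x": -0.078,"y": 0,"z": 0,"ax": 0,"ay": 0,"az": 0}
  ]
}}

```text
t: 35.48
tool_pos: [0.4755, -0.3365, 0.2865]
orientation: [-2.408, -2.011, 0.004]
force: [-0.8, 0.3, 0.1]
opening: 0.0003
gripper_force: 0.0
```

Emit:
{"method": "carry_out", "body": {
  "targets": [
    {"hand": 0,"x": 0.02,"y": 0,"z": 0,"ax": 0,"ay": 0,"az": 0},
    {"hand": 0,"x": 0.035,"y": 0,"z": 0,"ax": 0,"ay": 0,"az": 0},
    {"hand": 0,"x": 0.05,"y": 0,"z": 0,"ax": 0,"ay": 0,"az": 0},
    {"hand": 0,"x": 0.064,"y": 0,"z": 0,"ax": 0,"ay": 0,"az": 0},
    {"hand": 0,"x": 0.078,"y": 0,"z": 0,"ax": 0,"ay": 0,"az": 0},
    {"hand": 0,"x": 0.078,"y": 0,"z": 0,"ax": 0,"ay": 0,"az": 0}
  ]
}}

```text
t: 36.22
tool_pos: [0.4905, -0.2594, 0.289]
orientation: [-2.41, -2.015, 0.001]
force: [-0.5, 0.8, 0.0]
opening: 0.0003
gripper_force: 0.2
```

Emit:
{"method": "carry_out", "body": {
  "targets": [
    {"hand": 0,"x": 0,"y": 0,"z": -0.05,"ax": 0,"ay": 0,"az": 0},
    {"hand": 0,"x": 0,"y": 0,"z": -0.054,"ax": 0,"ay": 0,"az": 0},
    {"hand": 0,"x": -0.04,"y": 0,"z": -0.054,"ax": 0,"ay": 0,"az": 0},
    {"hand": 0,"x": -0.078,"y": 0,"z": -0.054,"ax": 0,"ay": 0,"az": 0},
    {"hand": 0,"x": -0.078,"y": 0,"z": -0.054,"ax": 0,"ay": 0,"az": 0},
    {"hand": 0,"x": -0.078,"y": 0,"z": -0.02,"ax": 0,"ay": 0,"az": 0},
    {"hand": 0,"x": -0.078,"y": 0,"z": 0,"ax": 0,"ay": 0,"az": 0},
    {"hand": 0,"x": -0.078,"y": 0,"z": 0,"ax": 0,"ay": 0,"az": 0}
  ]
}}

```text
t: 37.22
tool_pos: [0.4756, -0.3364, 0.2864]
orientation: [-2.408, -2.011, 0.004]
force: [-0.5, 0.2, 0.9]
opening: 0.0003
gripper_force: 0.0
```

Emit:
{"method": "carry_out", "body": {
  "targets": [
    {"hand": 0,"x": 0.02,"y": 0,"z": 0,"ax": 0,"ay": 0,"az": 0},
    {"hand": 0,"x": 0.035,"y": 0,"z": 0,"ax": 0,"ay": 0,"az": 0},
    {"hand": 0,"x": 0.05,"y": 0,"z": 0,"ax": 0,"ay": 0,"az": 0},
    {"hand": 0,"x": 0.064,"y": 0,"z": 0,"ax": 0,"ay": 0,"az": 0},
    {"hand": 0,"x": 0.078,"y": 0,"z": 0,"ax": 0,"ay": 0,"az": 0},
    {"hand": 0,"x": 0.078,"y": 0,"z": 0,"ax": 0,"ay": 0,"az": 0}
  ]
}}

```text
t: 37.98
tool_pos: [0.4905, -0.2594, 0.289]
orientation: [-2.41, -2.015, 0.001]
force: [0.3, -0.1, 0.4]
opening: 0.0007
gripper_force: 0.2
```

```bash
python3 st.py;python3 ang.py a2
```

```text
37.975 rackX -0.0003 y' 0.0192 tip z' 0.0230 79.81172995539993 -0.033031011263275664 [ 0.3 -0.1  0.4] 0.0007146097368272029
scene [(-121, 5), (-115, 16), (-109, 26), (-103, 4), (-37, 3), (-31, 20), (-25, 18), (-19, 4), (17, 9), (23, 5), (41, 4), (47, 6), (53, 21), (59, 16), (65, 4)]
 cheeks -0.1137 0.1265
top []
 cheeks -0.1205 0.1187
```

Emit:
{"method": "carry_out", "body": {
  "targets": [
    {"hand": 0,"x": 0,"y": 0,"z": -0.05,"ax": 0,"ay": 0,"az": 0},
    {"hand": 0,"x": 0,"y": 0,"z": -0.054,"ax": 0,"ay": 0,"az": 0},
    {"hand": 0,"x": -0.04,"y": 0,"z": -0.054,"ax": 0,"ay": 0,"az": 0},
    {"hand": 0,"x": -0.078,"y": 0,"z": -0.054,"ax": 0,"ay": 0,"az": 0},
    {"hand": 0,"x": -0.078,"y": 0,"z": -0.054,"ax": 0,"ay": 0,"az": 0},
    {"hand": 0,"x": -0.078,"y": 0,"z": -0.02,"ax": 0,"ay": 0,"az": 0},
    {"hand": 0,"x": -0.078,"y": 0,"z": 0,"ax": 0,"ay": 0,"az": 0},
    {"hand": 0,"x": -0.078,"y": 0,"z": 0,"ax": 0,"ay": 0,"az": 0}
  ]
}}

```text
t: 39.08
tool_pos: [0.4756, -0.3365, 0.2865]
orientation: [-2.408, -2.011, 0.004]
force: [0.5, -0.5, 0.6]
opening: 0.0003
gripper_force: 0.0
```

Emit:
{"method": "carry_out", "body": {
  "targets": [
    {"hand": 0,"x": 0.02,"y": 0,"z": 0,"ax": 0,"ay": 0,"az": 0},
    {"hand": 0,"x": 0.035,"y": 0,"z": 0,"ax": 0,"ay": 0,"az": 0},
    {"hand": 0,"x": 0.05,"y": 0,"z": 0,"ax": 0,"ay": 0,"az": 0},
    {"hand": 0,"x": 0.064,"y": 0,"z": 0,"ax": 0,"ay": 0,"az": 0},
    {"hand": 0,"x": 0.078,"y": 0,"z": 0,"ax": 0,"ay": 0,"az": 0},
    {"hand": 0,"x": 0.078,"y": 0,"z": 0,"ax": 0,"ay": 0,"az": 0}
  ]
}}

```text
t: 39.83
tool_pos: [0.4905, -0.2594, 0.289]
orientation: [-2.41, -2.015, 0.001]
force: [0.1, 0.4, 0.0]
opening: 0.0008
gripper_force: 0.2
```

Emit:
{"method": "carry_out", "body": {
  "targets": [
    {"hand": 0,"x": 0,"y": 0,"z": -0.05,"ax": 0,"ay": 0,"az": 0},
    {"hand": 0,"x": 0,"y": 0,"z": -0.054,"ax": 0,"ay": 0,"az": 0},
    {"hand": 0,"x": -0.04,"y": 0,"z": -0.054,"ax": 0,"ay": 0,"az": 0},
    {"hand": 0,"x": -0.078,"y": 0,"z": -0.054,"ax": 0,"ay": 0,"az": 0},
    {"hand": 0,"x": -0.078,"y": 0,"z": -0.054,"ax": 0,"ay": 0,"az": 0},
    {"hand": 0,"x": -0.078,"y": 0,"z": -0.02,"ax": 0,"ay": 0,"az": 0},
    {"hand": 0,"x": -0.078,"y": 0,"z": 0,"ax": 0,"ay": 0,"az": 0},
    {"hand": 0,"x": -0.078,"y": 0,"z": 0,"ax": 0,"ay": 0,"az": 0}
  ]
}}

```text
t: 40.83
tool_pos: [0.4756, -0.3364, 0.2865]
orientation: [-2.408, -2.011, 0.004]
force: [-0.4, -0.5, 0.1]
opening: 0.0003
gripper_force: 0.0
```

Emit:
{"method": "carry_out", "body": {
  "targets": [
    {"hand": 0,"x": 0.02,"y": 0,"z": 0,"ax": 0,"ay": 0,"az": 0},
    {"hand": 0,"x": 0.035,"y": 0,"z": 0,"ax": 0,"ay": 0,"az": 0},
    {"hand": 0,"x": 0.05,"y": 0,"z": 0,"ax": 0,"ay": 0,"az": 0},
    {"hand": 0,"x": 0.064,"y": 0,"z": 0,"ax": 0,"ay": 0,"az": 0},
    {"hand": 0,"x": 0.078,"y": 0,"z": 0,"ax": 0,"ay": 0,"az": 0},
    {"hand": 0,"x": 0.078,"y": 0,"z": 0,"ax": 0,"ay": 0,"az": 0}
  ]
}}

```text
t: 41.58
tool_pos: [0.4905, -0.2594, 0.289]
orientation: [-2.41, -2.015, 0.001]
force: [-0.6, -0.1, 1.5]
opening: 0.0006
gripper_force: 0.2
```

Emit:
{"method": "carry_out", "body": {
  "targets": [
    {"hand": 0,"x": 0,"y": 0,"z": -0.05,"ax": 0,"ay": 0,"az": 0},
    {"hand": 0,"x": 0,"y": 0,"z": -0.054,"ax": 0,"ay": 0,"az": 0},
    {"hand": 0,"x": -0.04,"y": 0,"z": -0.054,"ax": 0,"ay": 0,"az": 0},
    {"hand": 0,"x": -0.078,"y": 0,"z": -0.054,"ax": 0,"ay": 0,"az": 0},
    {"hand": 0,"x": -0.078,"y": 0,"z": -0.054,"ax": 0,"ay": 0,"az": 0},
    {"hand": 0,"x": -0.078,"y": 0,"z": -0.02,"ax": 0,"ay": 0,"az": 0},
    {"hand": 0,"x": -0.078,"y": 0,"z": 0,"ax": 0,"ay": 0,"az": 0},
    {"hand": 0,"x": -0.078,"y": 0,"z": 0,"ax": 0,"ay": 0,"az": 0}
  ]
}}

```text
t: 42.58
tool_pos: [0.4756, -0.3364, 0.2865]
orientation: [-2.408, -2.011, 0.004]
force: [0.4, -0.2, -0.1]
opening: 0.0007
gripper_force: 0.0
```

Emit:
{"method": "carry_out", "body": {
  "targets": [
    {"hand": 0,"x": 0.02,"y": 0,"z": 0,"ax": 0,"ay": 0,"az": 0},
    {"hand": 0,"x": 0.035,"y": 0,"z": 0,"ax": 0,"ay": 0,"az": 0},
    {"hand": 0,"x": 0.05,"y": 0,"z": 0,"ax": 0,"ay": 0,"az": 0},
    {"hand": 0,"x": 0.064,"y": 0,"z": 0,"ax": 0,"ay": 0,"az": 0},
    {"hand": 0,"x": 0.078,"y": 0,"z": 0,"ax": 0,"ay": 0,"az": 0},
    {"hand": 0,"x": 0.078,"y": 0,"z": 0,"ax": 0,"ay": 0,"az": 0}
  ]
}}

```text
t: 43.32
tool_pos: [0.4905, -0.2594, 0.289]
orientation: [-2.41, -2.015, 0.001]
force: [-0.2, -0.1, 0.4]
opening: 0.0004
gripper_force: 0.2
```

```bash
python3 st.py;python3 ang.py a3
```

```text
43.325 rackX -0.0003 y' 0.0192 tip z' 0.0230 79.81211818088748 -0.03332695159403197 [-0.2 -0.1  0.4] 0.0004199650026469902
scene [(-121, 6), (-115, 18), (-109, 18), (-103, 9), (-37, 7), (-31, 16), (-25, 21), (-19, 4), (17, 11), (41, 5), (47, 9), (53, 15), (59, 19), (65, 4)]
 cheeks -0.1071 0.1175
top []
 cheeks -0.1113 0.1091
```

Emit:
{"method": "carry_out", "body": {
  "targets": [
    {"hand": 0,"x": 0,"y": 0,"z": -0.05,"ax": 0,"ay": 0,"az": 0},
    {"hand": 0,"x": 0,"y": 0,"z": -0.054,"ax": 0,"ay": 0,"az": 0},
    {"hand": 0,"x": -0.04,"y": 0,"z": -0.054,"ax": 0,"ay": 0,"az": 0},
    {"hand": 0,"x": -0.078,"y": 0,"z": -0.054,"ax": 0,"ay": 0,"az": 0},
    {"hand": 0,"x": -0.078,"y": 0,"z": -0.054,"ax": 0,"ay": 0,"az": 0},
    {"hand": 0,"x": -0.078,"y": 0,"z": -0.02,"ax": 0,"ay": 0,"az": 0},
    {"hand": 0,"x": -0.078,"y": 0,"z": 0,"ax": 0,"ay": 0,"az": 0},
    {"hand": 0,"x": -0.078,"y": 0,"z": 0,"ax": 0,"ay": 0,"az": 0}
  ]
}}

```text
t: 44.42
tool_pos: [0.4756, -0.3365, 0.2865]
orientation: [-2.408, -2.011, 0.004]
force: [-0.3, -0.1, 0.3]
opening: 0.0004
gripper_force: 0.0
```

Emit:
{"method": "carry_out", "body": {
  "targets": [
    {"hand": 0,"x": 0.02,"y": 0,"z": 0,"ax": 0,"ay": 0,"az": 0},
    {"hand": 0,"x": 0.035,"y": 0,"z": 0,"ax": 0,"ay": 0,"az": 0},
    {"hand": 0,"x": 0.05,"y": 0,"z": 0,"ax": 0,"ay": 0,"az": 0},
    {"hand": 0,"x": 0.064,"y": 0,"z": 0,"ax": 0,"ay": 0,"az": 0},
    {"hand": 0,"x": 0.078,"y": 0,"z": 0,"ax": 0,"ay": 0,"az": 0},
    {"hand": 0,"x": 0.078,"y": 0,"z": 0,"ax": 0,"ay": 0,"az": 0}
  ]
}}

```text
t: 45.18
tool_pos: [0.4904, -0.2594, 0.289]
orientation: [-2.41, -2.015, 0.001]
force: [-0.1, 0.1, 0.8]
opening: 0.0005
gripper_force: 0.2
```

Emit:
{"method": "carry_out", "body": {
  "targets": [
    {"hand": 0,"x": 0,"y": 0,"z": -0.05,"ax": 0,"ay": 0,"az": 0},
    {"hand": 0,"x": 0,"y": 0,"z": -0.054,"ax": 0,"ay": 0,"az": 0},
    {"hand": 0,"x": -0.04,"y": 0,"z": -0.054,"ax": 0,"ay": 0,"az": 0},
    {"hand": 0,"x": -0.078,"y": 0,"z": -0.054,"ax": 0,"ay": 0,"az": 0},
    {"hand": 0,"x": -0.078,"y": 0,"z": -0.054,"ax": 0,"ay": 0,"az": 0},
    {"hand": 0,"x": -0.078,"y": 0,"z": -0.02,"ax": 0,"ay": 0,"az": 0},
    {"hand": 0,"x": -0.078,"y": 0,"z": 0,"ax": 0,"ay": 0,"az": 0},
    {"hand": 0,"x": -0.078,"y": 0,"z": 0,"ax": 0,"ay": 0,"az": 0}
  ]
}}

```text
t: 46.18
tool_pos: [0.4756, -0.3364, 0.2864]
orientation: [-2.408, -2.011, 0.004]
force: [0.2, -0.1, -0.0]
opening: 0.0005
gripper_force: 0.0
```

Emit:
{"method": "carry_out", "body": {
  "targets": [
    {"hand": 0,"x": 0.015,"y": 0,"z": 0,"ax": 0,"ay": 0,"az": 0},
    {"hand": 0,"x": 0.025,"y": 0,"z": 0,"ax": 0,"ay": 0,"az": 0},
    {"hand": 0,"x": 0.033,"y": 0,"z": 0,"ax": 0,"ay": 0,"az": 0},
    {"hand": 0,"x": 0.037,"y": 0,"z": 0,"ax": 0,"ay": 0,"az": 0},
    {"hand": 0,"x": 0.04,"y": 0,"z": 0,"ax": 0,"ay": 0,"az": 0}
  ]
}}

```text
t: 46.8
tool_pos: [0.4835, -0.298, 0.2894]
orientation: [2.41, 2.013, -0.003]
force: [0.3, -1.6, 1.5]
opening: 0.0007
gripper_force: 1.0
```

```bash
python3 st.py;python3 ang.py a4
```

```text
46.8 rackX -0.0002 y' -0.0204 tip z' 0.0234 79.73954757746348 -0.11821960883973029 [ 0.3 -1.6  1.5] 0.0007006960783247035
scene [(-97, 8), (-91, 21), (-85, 23), (-79, 4), (-73, 3), (-37, 6), (-19, 3), (-13, 5), (-7, 11), (-1, 8), (71, 7), (77, 21), (83, 14), (89, 4)]
 cheeks -0.1021 0.1136
top [(71, 9), (77, 9), (83, 5)]
 cheeks -0.1073 0.106
```

Emit:
{"method": "carry_out", "body": {
  "targets": [
    {"hand": 0,"x": 0.003,"y": 0,"z": 0,"ax": 0,"ay": 0,"az": 0},
    {"hand": 0,"x": 0.003,"y": 0,"z": 0,"ax": 0,"ay": 0,"az": 0}
  ]
}}

```text
t: 47.15
tool_pos: [0.4839, -0.2952, 0.2889]
orientation: [2.411, 2.013, -0.003]
force: [-0.6, -1.1, 0.4]
opening: 0.0005
gripper_force: 0.3
```

Emit:
{"method": "carry_out", "body": {
  "targets": [
    {"hand": 0,"x": 0.002,"y": 0,"z": 0,"ax": 0,"ay": 0,"az": 0},
    {"hand": 0,"x": 0.002,"y": 0,"z": 0,"ax": 0,"ay": 0,"az": 0}
  ]
}}

```text
t: 47.4
tool_pos: [0.484, -0.2941, 0.289]
orientation: [2.41, 2.012, -0.005]
force: [-0.6, -6.3, -1.6]
opening: 0.0003
gripper_force: 3.3
```

Emit:
{"method": "carry_out", "body": {
  "targets": [
    {"hand": 0,"x": 0.002,"y": 0,"z": 0,"ax": 0,"ay": 0,"az": 0},
    {"hand": 0,"x": 0.002,"y": 0,"z": 0,"ax": 0,"ay": 0,"az": 0}
  ]
}}

```text
t: 47.65
tool_pos: [0.4841, -0.2935, 0.2891]
orientation: [2.409, 2.01, -0.008]
force: [-2.2, -14.2, -4.2]
opening: 0.0005
gripper_force: 7.3
```

```bash
python3 st.py
```

```text
47.65 rackX -0.0004 y' -0.0165 tip z' 0.0231 79.65937830879321 -0.38421975376418877 [ -2.2 -14.2  -4.2] 0.0004800678131355348
```

Emit:
{"method": "carry_out", "body": {
  "targets": [
    {"hand": 0,"x": 0.001,"y": 0,"z": 0,"ax": 0,"ay": 0,"az": 0},
    {"hand": 0,"x": 0.001,"y": 0,"z": 0,"ax": 0,"ay": 0,"az": 0},
    {"hand": 0,"x": -0.03,"y": 0,"z": 0,"ax": 0,"ay": 0,"az": 0},
    {"hand": 0,"x": -0.05,"y": 0,"z": 0,"ax": 0,"ay": 0,"az": 0},
    {"hand": 0,"x": -0.05,"y": 0,"z": -0.05,"ax": 0,"ay": 0,"az": 0},
    {"hand": 0,"x": -0.05,"y": 0,"z": -0.11,"ax": 0,"ay": 0,"az": 0},
    {"hand": 0,"x": -0.1,"y": 0,"z": -0.15,"ax": 0,"ay": 0,"az": 0},
    {"hand": 0,"x": -0.15,"y": 0,"z": -0.15,"ax": 0,"ay": 0,"az": 0}
  ]
}}

```text
t: 48.65
tool_pos: [0.4587, -0.4399, 0.445]
orientation: [2.403, 2.01, -0.001]
force: [0.7, -0.1, 0.4]
opening: 0.0006
gripper_force: 0.0
```

Emit:
{"method": "carry_out", "body": {
  "targets": [
    {"hand": 0,"x": -0.04,"y": 0,"z": 0,"ax": 0,"ay": 0,"az": 0},
    {"hand": 0,"x": -0.08,"y": 0,"z": 0,"ax": 0,"ay": 0,"az": 0},
    {"hand": 0,"x": -0.08,"y": 0,"z": 0,"ax": 0,"ay": 0,"az": 0}
  ]
}}

```text
t: 49.02
tool_pos: [0.4425, -0.5199, 0.4381]
orientation: [-2.414, -2.009, 0.003]
force: [-0.0, 0.3, 1.0]
opening: 0.0006
gripper_force: 0.0
```

```bash
python3 ang.py a5
python3 - <<'E'
from h import *
p=np.load('pics/a5scene.npz')['p'];cv2.imwrite('pics/a5f.png',cv2.resize(p[120:384,60:412],(800,600),interpolation=cv2.INTER_CUBIC))
E
```

```text
scene [(-91, 8), (-85, 23), (-79, 21), (-13, 4), (-7, 18), (-1, 18), (5, 8), (77, 9), (83, 20), (89, 11), (95, 5)]
 cheeks -0.1008 0.1133
top [(-91, 5), (-85, 9), (-79, 6), (-73, 4), (-1, 6), (5, 5), (83, 9), (89, 7)]
 cheeks -0.1074 0.1062
```

View pics/a5f.png

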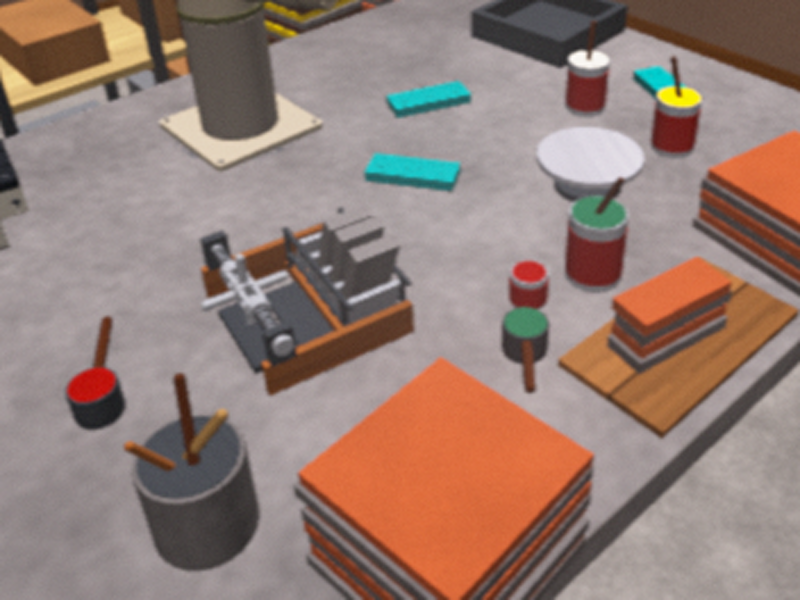

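The wide view shows three tiles upright in the rack at about (360,250), both cheeks against the base, and all cans and ladle pots standing. The cheek spacing measures 213.6 mm against 214 mm expected when tight, and a spoke is upright at the hard stop.

```bash
python3 -c "
from plant import robot
print(robot.close_job())"
```

```text
the job is handed in; nothing more can be done
None
```

I handed the job in at about 49 s of the 208 s: all three tiles present stand in rack slots 1–3, the turnbuckle is at its hard stop with both cheeks home, and no can or ladle pot was knocked over; the judge returned no verdict.

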